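# Make up the loose gas coupling beside the microscope

## Task

The brass union nut on the blue gas outlet is loose: turn it clockwise with the fingers until it is finger-tight, then nip it up with the red-handled spanner, not the fingers, until the white mark on the nut lines up with the white mark on the blue cap (about a ninth of a turn past finger-tight, and not far beyond). Lay the spanner back across both bars of its grey rest, the middle of its handle between them, and let go; leave the yellow and green outlets and everything else on the bench alone.

Things in the scene. Friction and masses are not known exactly. Their poses are not given: they have to be found in the camera images.
- blue_outlet: fixed bench gas outlet with blue base disc (80 mm diameter, 10 mm thick), 26 mm diameter stem and a small blue cap (14 mm diameter, z 100 to 112 mm) on top of a 12 mm pipe. Origin: centre of the base underside, z up. White marks on the blue cap and on the base disc point along its +x axis. Two more outlets like it, yellow and green, stand 135 to 370 mm from it, the three in a row roughly along world y
- blue_nut (a joint): hand-run angle of the brass nut on the blue outlet, rad: negative when loose (start -2.4 to -1.2), grows as the nut turns clockwise seen from above, 0 = finger-tight (stop). Friction 0.06 N m: easy for the fingers; it also runs back as easily. It does not rise or sink as it turns
- blue_seat (a joint): tightening angle of the same nut past finger-tight, rad: stays 0 while the nut is loose, then grows clockwise from above against 0.4 N m of friction; stays where it is left. About 0.7 brings the marks into line (nut +x axis along outlet +x axis); the hard stop is at 1.2. The nut's heading = outlet yaw + 0.7 - blue_nut - blue_seat
- blue_nut_mid (a point): centre of the brass hex nut of the blue outlet, on its upright axis: 30 mm across flats, 34.6 mm across corners, 26 mm tall (70 to 96 mm above the bench; this point at 83 mm). Its +x axis points at a corner, where the white mark on its top face lies; flats face +-30, +-90 and +-150 deg from +x, so a spanner fits with its length along +x or any multiple of 60 deg from it. Below it only the 26 mm stem; room for fingers and spanner all round
- yellow_nut_mid (a point): centre of the like brass nut on the yellow outlet, already tight (marks in line): leave alone
- green_nut_mid (a point): centre of the like brass nut on the green outlet, already tight (marks in line): leave alone
- yellow_nut (a joint): angle of the nut on the yellow outlet, rad, 0 at the start; must stay
- green_nut (a joint): angle of the nut on the green outlet, rad, 0 at the start; must stay
- spanner_grip (a point): middle of the red handle of the loose open-end spanner (0.22 kg), half-way up and close to its centre of mass. Handle 140 mm long (95 mm to -x and 45 mm to +x of this point), 16 mm wide, 18 mm tall; it lies level, +x from the handle to the steel jaw, z up. At the start it lies across the two bars of the rest, this point 43 mm above the bench, with free space under it between the bars. Hold it firmly (about 100 N) when tightening, or it slips in the fingers
- spanner_jaw (a point): centre of the spanner's open jaw, where the nut axis should be when fitted: 118 mm along +x from spanner_grip and 4 mm lower. Jaw gap 32 mm, open towards +x, tips flared and reaching 28 mm past this point, head 10 mm thick (underside level with the handle's), back wall of the jaw 19 mm behind this point; about 0.12 rad of play each way on the nut
- rest: fixed grey spanner rest: plate 150 x 100 x 6 mm with two bars along its y (each 14 mm wide, 100 mm long, tops 34 mm above the bench) at x = +-50 mm. Origin: centre of its underside, z up; the spanner lies along its x, jaw towards +x
- rack: fixed white tube rack with coloured caps, 130 x 88 mm, 44 mm tall, origin at the centre of its underside: bystander
- clear_bottle: loose clear bottle with blue cap, 44 mm diameter, 110 mm tall, origin at its underside: bystander behind the outlets
- amber_bottle: loose amber bottle with black cap, 44 mm diameter, 110 mm tall, origin at its underside: bystander behind the outlets
- petri: loose white dish, 90 mm diameter, 14 mm tall, origin at its underside: bystander in front of the outlets
- beaker: loose small glass beaker, 50 mm diameter, 50 mm tall, origin at its underside: bystander in front of the outlets
- jar: loose small jar with orange lid, 44 mm diameter, 50 mm tall, origin at its underside: bystander in front of the outlets
Not all that is in view belongs to the job. Leave any orange look-alike of the part that bears spanner_grip alone.

How it is judged (in metres and radians):
On the way, in this order (a step that is already met when the one before it is completed fails the run):
1. the nut is run down by hand to finger-tight (within 0.25 rad of its stop) and not yet tightened (value of joint blue_nut above -0.25 rad and value of joint blue_seat below 0.2 rad), for 0.2 s.
2. the spanner bears on the nut and has begun to tighten it (contact force between spanner and blue_nut above 2 N and value of joint blue_seat above 0.25 rad).
At the end, for the whole second after the job is handed in: blue_nut above -0.25 rad and blue_seat above 0.45 rad, the nut's white mark within 0.2 rad of the outlet's; the spanner still and level across both bars of the rest, its grip centre within 45 mm (along) and 50 mm (across) of the rest's middle (angle between the x axis of blue_nut_mid and the x axis of blue_outlet, either way round below 0.2 rad and value of joint blue_seat above 0.45 rad and value of joint blue_nut above -0.25 rad and x of spanner_grip in the frame of rest between -0.045 and 0.045 m and y of spanner_grip in the frame of rest between -0.05 and 0.05 m and height (world z) of spanner_grip between 0.038 and 0.048 m and angle between spanner_grip's own z axis and vertical below 0.08 rad and linear speed of spanner below 0.02 m/s); the robot touches nothing.
It fails at once if the fingers, not the spanner, do the tightening past finger-tight (contact force between the fingers and blue_nut above 3 N and value of joint blue_seat between 0.2 and 0.4 rad).
It fails at once if the spanner is put to the nut while it is still loose (more than 0.5 rad from finger-tight) (contact force between spanner and blue_nut above 2 N and value of joint blue_nut below -0.5 rad).
It fails at once if the nut is over-tightened (blue_seat above 1.0 rad) (value of joint blue_seat above 1 rad).
It fails at once if the nut of the yellow or green outlet is turned by more than 0.12 rad (value of joint any of yellow_nut, green_nut above 0.12 rad or value of joint any of yellow_nut, green_nut below -0.12 rad).
It fails at once if a bottle, the dish, the beaker or the jar is moved by more than 25 mm (distance of any of clear_bottle, amber_bottle, petri, beaker, jar from where it was at the start of the episode above 0.025 m).
It also fails if it takes over 72 s, if anything falls off the work surface, if the arm or the gripper's body presses on something with over 40 N, if the wrist force passes 120 N, or if a joint passes its speed limit or range.

## Robot

A 6-joint arm with a two-finger parallel gripper is mounted at the origin on the work surface. World frame = base frame: x ahead of the robot, y to its left, z up, the work surface at z = 0. Lengths are in mm, angles in rad, forces in N, time in s.
With the tool pointing down it reaches from about 400 to 925 mm from the base axis. Payload 3.4 kg.
Tool frame: the origin (TCP) lies at the very end of the fingers, on their centre line; the grasp point (between the pads) lies 19 mm behind it; z points along the fingers, y is the direction in which the jaws open and shut (so a half turn about z gives the same grasp; the last joint's range is limited). The gripper opens to 85 mm and grips with 20 to 120 N. Pads are 22 mm wide; open, the fingers measure 114 mm over their backs; the gripper's body (76 mm by 85 mm) begins 54 mm behind the grasp point. The pads swing forward as they close: fully open they stand 13 mm farther back than shut.
Start: joints at [-1.214, 0.307, 1.506, -0, 1.328, -0.073], TCP at [240.096, -522.479, 231.305] pointing down, gripper open.
Joint ranges: [-3.12, 3.12], [-1.05, 2.28], [0.14, 2.33], [-1.42, 4.57], [0.1, 2.73], [-2.68, 2.68]. Speed limits (rad/s): [2.57, 2.57, 3.14, 3.14, 3.14, 3.14].

## Interface

Orientations are given as a 3x3 rotation matrix whose columns are the frame's x, y, z axes.
In Python, from cell import manip, viewer gives the robot as it stands. The module is installed in compiled form; this text tells all that it offers.
- The arm moves only by the shell command python3 -m creep 'ROWS' [FORCE]. ROWS is JSON, a list that holds one entry, the list of rows, each a list of 7 numbers: the turn, a rotation vector about the world's x, y, z in degrees, then the shift along the world's x, y, z in mm, then the finger opening in mm, from 0 to 85.4. In form: [[[rx, ry, rz, x, y, z, claw], ...]]. A call has 1 to 12 rows; each row is the pose to reach, as a shift and turn from the pose commanded when the call began; what a row does not reach only later rows make up. A row lasts 1/10 s, in which the tool goes at most 50 mm and 8.59 degrees, less where a joint would pass 70% of its speed; a pose out of reach is approached as far as the arm can. A call with a gripper value outside its range is refused whole. The fingers move at their own pace and stop on an object; FORCE is the grip in N (left out, the last holds). Time passes only in rows, so rows that repeat a pose let the fingers close. It gives the time, the measured TCP pose, the force and the opening at its end, in the units of the state.
- manip.get_obs(): the state, without advancing time (a new reading comes with each control period).
- viewer.read_camera(name): name is "side" or "top" or "wrist"; returns a dict with "frame" (384x512x3 uint8, red, green, blue), "fx", "fy", "cx", "cy" (pixels), "view" (4x4, takes a point from world to camera coordinates). Camera axes: x right, y up, looking along -z (the intrinsics and any distortion apply to the point x, -y, -z); pixel columns grow to the right and rows downward; lengths in mm; the calibration is good to about 2 mm. A picture is of the moment at which its call begins. There is no depth.
- manip.close_job(): hands the job in, once; it reports no verdict.
Trained networks look in the newest picture that a camera, given by its name, has taken for a name from the list of things; names that differ only in an ending like _2 or _b are one class to them, and where a whole thing is asked for, a point or a joint stands for the part that bears it (a point fixed in the world has none). Each returns a list of dicts, best first, with "confidence" (0 to 1); they miss things now and then, are a little off and sometimes report something else, mostly with a low value. They report only what shows in the picture. A call takes as long as a camera call. They do not tell look-alikes from the thing itself.
- viewer.recognise(camera, target): "bbox" ([left, top, width, height] in pixels, round what is visible of it).
The state is a dict: "t": time; "joint_positions": joint angles; "joint_velocities": joint speeds; "tau": joint torques, N m; "ee_pos": TCP position; "eef_rot": TCP orientation; "force": force on the tool from outside, world axes, zero at the start; "torque": the same for the moment, N m; "width": finger opening in mm.
Only numpy, scipy, OpenCV 4.12 (cv2) and the standard library are available. Lean on these libraries where they do the work, as an engineer would, in place of code of your own. Each camera call takes 0.05 s, during which the arm holds its last target.

## Working session

There is one attempt and no reset: what is moved stays moved. The work goes in short steps, Python scripts to look and compute and a shell command to move; the robot and the scene stay as the last step left them, time stands still between calls to the robot, and variables do not carry over. Pictures are saved under pics/ and viewed, and the job is handed in when it is done.

```bash
mkdir -p pics; ls
cat > h.py <<'E'
import numpy as np, cv2
from cell import manip, viewer
def pic(name,fn,crop=None,scale=None):
    c=viewer.read_camera(name); f=c["frame"][:,:,::-1]
    if crop: x,y,w,h=crop; f=f[y:y+h,x:x+w]
    if scale: f=cv2.resize(f,None,fx=scale,fy=scale,interpolation=cv2.INTER_CUBIC)
    cv2.imwrite("pics/"+fn,f); return c
def proj(c,p):
    q=np.array(c["view"])@np.r_[p,1]; x,y,z=q[0],-q[1],-q[2]
    return np.array([c["fx"]*x/z+c["cx"],c["fy"]*y/z+c["cy"]])
def ray(c,px,z):
    V=np.array(c["view"]);R=V[:3,:3];t=V[:3,3];o=-R.T@t
    d=R.T@np.array([(px[0]-c["cx"])/c["fx"],-(px[1]-c["cy"])/c["fy"],-1])
    return o+d*(z-o[2])/d[2]
E
python3 - <<'E'
from h import *
for n in ["side","top","wrist"]:
    c=pic(n,n+"0.png",scale=1.5)
    print(n,{k:c[k] for k in c if k!="frame" and k!="view"}); print(np.round(c["view"],3))
    for t in ["blue_outlet","blue_nut","spanner_grip","rest","rack","petri","beaker","jar","clear_bottle","amber_bottle"]:
        print(t,[(r["bbox"],round(r["confidence"],2)) for r in viewer.recognise(n,t)][:4])
o=manip.get_obs();print(o["t"],o["ee_pos"],np.round(o["eef_rot"],3),o["width"],o["force"])
E
```

```text
pics
side {'fx': 448.6418521009242, 'fy': 448.6418521009242, 'cx': 261.316990591934, 'cy': 192.37760388894978}
[[-9.990000e-01 -5.100000e-02 -1.800000e-02  4.697320e+02]
 [ 2.200000e-02 -6.860000e-01  7.270000e-01 -1.381770e+02]
 [-4.900000e-02  7.250000e-01  6.870000e-01 -1.258044e+03]
 [ 0.000000e+00  0.000000e+00  0.000000e+00  1.000000e+00]]
blue_outlet [([206.5, 166.3, 27.0, 36.1], 0.74)]
blue_nut [([214.0, 170.1, 12.4, 11.3], 0.48)]
spanner_grip [([212.3, 144.2, 72.8, 12.6], 0.93), ([305.2, 154.8, 65.9, 19.9], 0.7), ([275.9, 113.1, 69.9, 10.9], 0.6)]
rest [([228.7, 142.4, 46.8, 29.2], 0.98), ([180.5, 253.3, 15.0, 14.9], 0.48), ([152.8, 231.5, 19.6, 34.0], 0.36)]
rack [([207.7, 316.5, 67.9, 62.3], 0.84), ([184.9, 250.1, 12.4, 19.6], 0.16)]
petri [([256.2, 221.7, 31.5, 28.5], 0.82), ([257.4, 257.4, 21.4, 26.7], 0.37)]
beaker [([259.3, 255.8, 18.6, 26.2], 0.92)]
jar []
clear_bottle [([170.6, 186.3, 17.8, 31.2], 0.81), ([228.0, 142.6, 47.5, 27.2], 0.46)]
amber_bottle [([150.7, 232.5, 22.1, 35.6], 0.65)]
top {'fx': 464.04114196704944, 'fy': 464.04114196704944, 'cx': 263.094010735870
[... 842 characters left out ...]
, 0.48)]
wrist {'fx': 321.0228919649063, 'fy': 321.0228919649063, 'cx': 258.50528436636904, 'cy': 194.02603746178042}
[[ 4.18000e-01 -9.09000e-01  0.00000e+00 -5.74520e+02]
 [ 8.60000e-01  3.95000e-01 -3.22000e-01  4.18020e+01]
 [ 2.92000e-01  1.34000e-01  9.47000e-01 -3.80494e+02]
 [ 0.00000e+00  0.00000e+00  0.00000e+00  1.00000e+00]]
blue_outlet []
blue_nut []
spanner_grip [([80.8, 1.2, 63.2, 203.8], 0.72), ([288.4, 0.0, 142.2, 214.5], 0.7)]
rest []
rack []
petri []
beaker []
jar []
clear_bottle []
amber_bottle []
1.65 [ 240.09516684 -522.47942841  231.30668079] [[ 0.909  0.418 -0.   ]
 [ 0.418 -0.909  0.   ]
 [-0.    -0.    -1.   ]] 85.45837595909971 [ 0.12092601 -0.47970269  0.59109591]
```

View pics/top0.png

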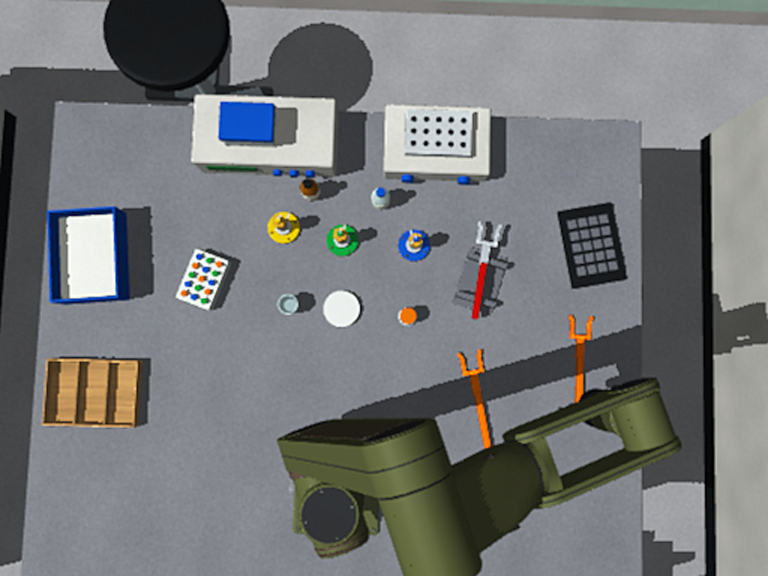

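View pics/side0.png

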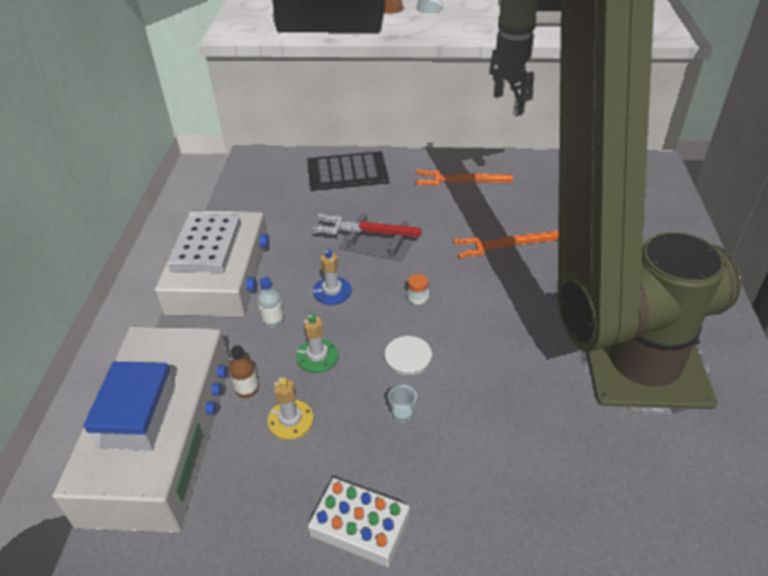

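View pics/wrist0.png

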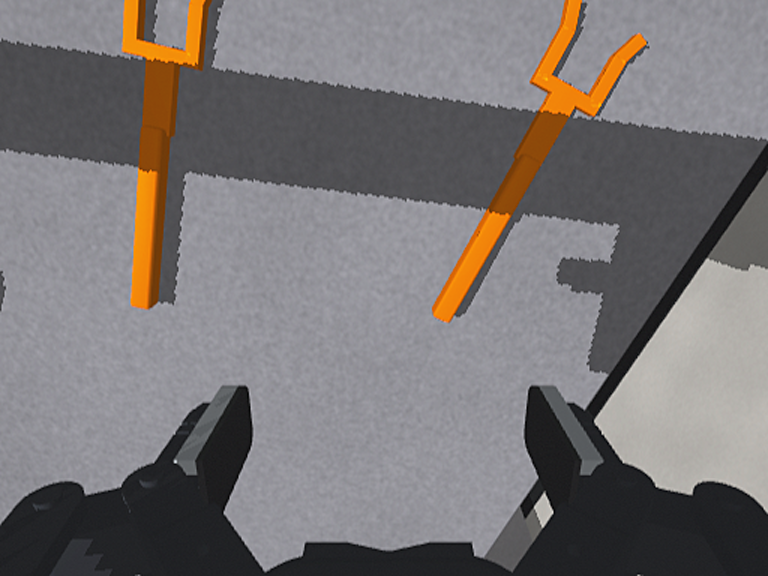

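The red-handled spanner is at about (483,285) in the enlarged top view, lying on the rest. The look-alikes are two orange spanners, at (478,400) and (580,360). The blue outlet is at (415,243), the yellow at (283,228) and the green at (343,240).

Run:
```python
from h import *
T=pic("top","topc.png",crop=(235,125,120,100),scale=6); S=pic("side","sidec.png",crop=(190,120,110,100),scale=6)
np.savez("cams.npz",T=T["frame"],S=S["frame"])
def P(n,px,z): print(n,np.round(ray(T,np.array(px)/1.5,z),1))
P("outlet base",(414,246),5)
P("cap",(415,233),112)
P("green base",(342,242),5);P("yel",(284,228),5)
P("sp tail",(477,317),52);P("sp front red",(484,264),52)
P("rest c",(483,284),0)
for n,a,z in[("jar",(408,316),50),("petri",(343,309),14),("beaker",(288,304),40),("clear",(380,190),105),("amber",(309,182),105)]:P(n,a,z)
```

```text
outlet base [ 605.9 -173.5    5. ]
cap [ 620.3 -170.5  112. ]
green base [610.5   7.4   5. ]
yel [641.5 153.9   5. ]
sp tail [ 429.4 -328.7   52. ]
sp front red [ 559.4 -343.7   52. ]
rest c [ 515.6 -349.5    0. ]
jar [ 427.1 -161.3   50. ]
petri [441.8  -1.4  14. ]
beaker [448.5 131.2  40. ]
clear [722.6 -84.8 105. ]
amber [736.5  84.6 105. ]
```

View pics/topc.png

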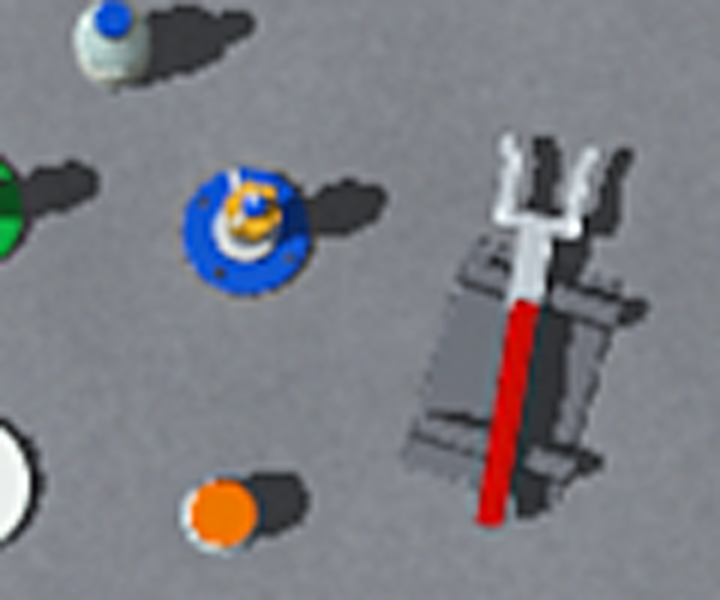

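View pics/sidec.png

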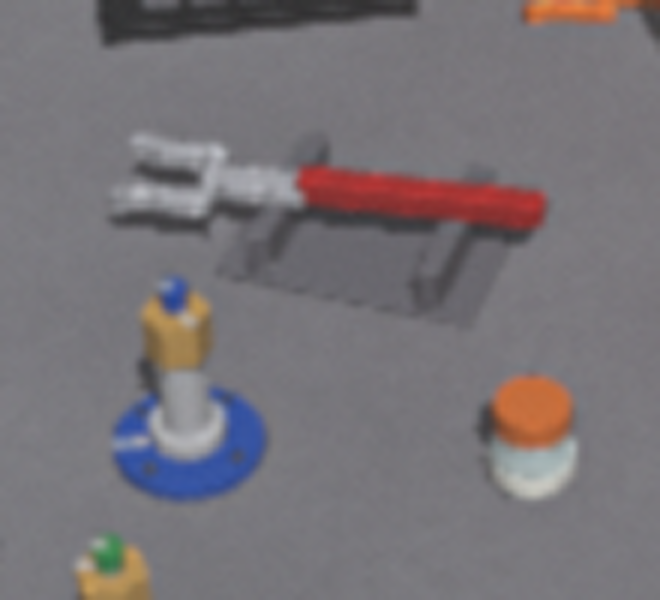

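Run:
```python
from h import *
c=viewer.read_camera("wrist");o=manip.get_obs()
V=np.array(c["view"]);R=np.array(o["eef_rot"]);C=-V[:3,:3].T@V[:3,3]
print("cam in tool",R.T@(C-o["ee_pos"]),"look in tool",R.T@(-V[2,:3]), "up",R.T@V[1,:3])
T=viewer.read_camera("top");S=viewer.read_camera("side")
def ray2(c,px):
    V=np.array(c["view"]);R=V[:3,:3];o=-R.T@V[:3,3]
    d=R.T@np.array([(px[0]-c["cx"])/c["fx"],-(px[1]-c["cy"])/c["fy"],-1]);return o,d/np.linalg.norm(d)
def tri(a,b):
    A=np.zeros((3,3));B=np.zeros(3)
    for cc,px in((T,a),(S,b)):
        oo,d=ray2(cc,px);M=np.eye(3)-np.outer(d,d);A+=M;B+=M@oo
    return np.round(np.linalg.solve(A,B),1)
t=lambda u,v:(u/6+235,v/6+125)
s=lambda u,v:(u/6+190,v/6+120)
print("cap",tri(t(256,203),s(175,285)))
print("base",tri(t(250,231),s(190,441)))
print("tail top",tri(t(490,522),s(545,203)))
print("red front",tri(t(523,303),s(302,178)))
print("jar",tri(t(224,514),s(533,400)))
```

```text
cam in tool [  82.84325814   -0.5172512  -142.47947667] look in tool [-3.21778172e-01  1.29773818e-04  9.46815078e-01] up [9.46815084e-01 1.13232454e-04 3.21778158e-01]
cap [ 605.9 -174.6  109.2]
base [ 6.066e+02 -1.763e+02  4.000e-01]
tail top [ 424.4 -324.6   46.1]
red front [ 559.7 -342.6   46.4]
jar [ 425.9 -162.6   47.5]
```

```bash
python3 -m creep '[[[0,0,38,183,173,-20,85],[0,0,75,366,347,-46,85],[0,0,75,366,347,-46,85],[0,0,75,366,347,-46,85],[0,0,75,366,347,-46,85],[0,0,75,366,347,-46,85],[0,0,75,366,347,-46,85],[0,0,75,366,347,-46,85],[0,0,75,366,347,-46,85],[0,0,75,366,347,-46,85],[0,0,75,366,347,-46,85],[0,0,75,366,347,-46,85]]]' 20
python3 - <<'E'
from h import *
c=pic("wrist","w1.png",scale=1.5)
o=manip.get_obs();print(o["t"],o["ee_pos"],o["joint_positions"],np.round(o["eef_rot"],3),o["force"],o["torque"])
for p in ([606,-175,112],[606,-175,96],[606,-175,10]): print(proj(c,p)*1.5)
E
```

```text
t: 3.1
ee_pos: [607.0, -174.0, 184.7]
eef_rot: [[-0.171, 0.985, -0.001], [0.985, 0.171, 0.0], [0.0, -0.001, -1.0]]
force: [0.0, -1.1, -0.9]
width: 85.1
3.15 [ 605.85822453 -175.2330115   184.88217223] [-3.48024800e-01  4.19669491e-01  1.44861547e+00 -8.57870148e-04
  1.27443047e+00 -5.18272850e-01] [[-0.17   0.985 -0.001]
 [ 0.986  0.17  -0.   ]
 [-0.    -0.001 -1.   ]] [-0.93466317 -0.16475463  0.48354739] [-0.05042702  0.00580834 -0.00682537]
[386.09576893 312.91141309]
[386.19088339 301.46780841]
[386.55137466 258.09564492]
```

View pics/w1.png

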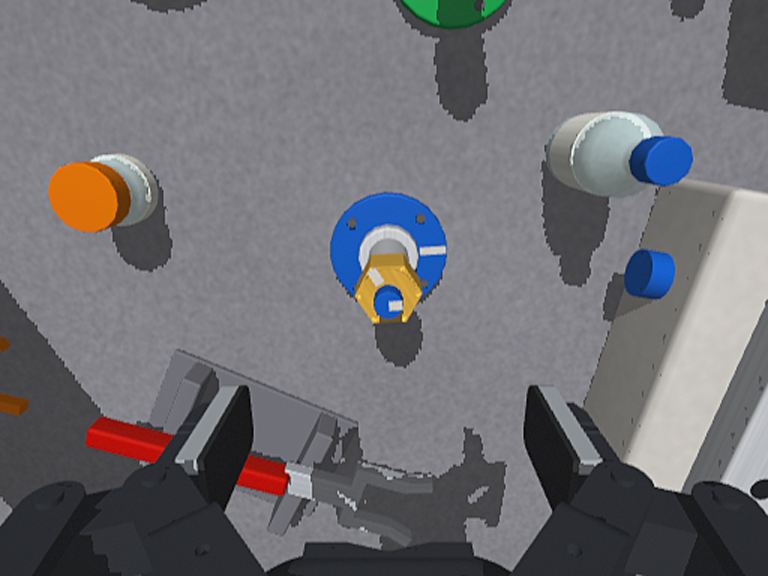

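Run:
```python
from h import *
c=pic("wrist","w1c.png",crop=(205,115,110,110),scale=7)
```

```text
(no output)
```

View pics/w1c.png

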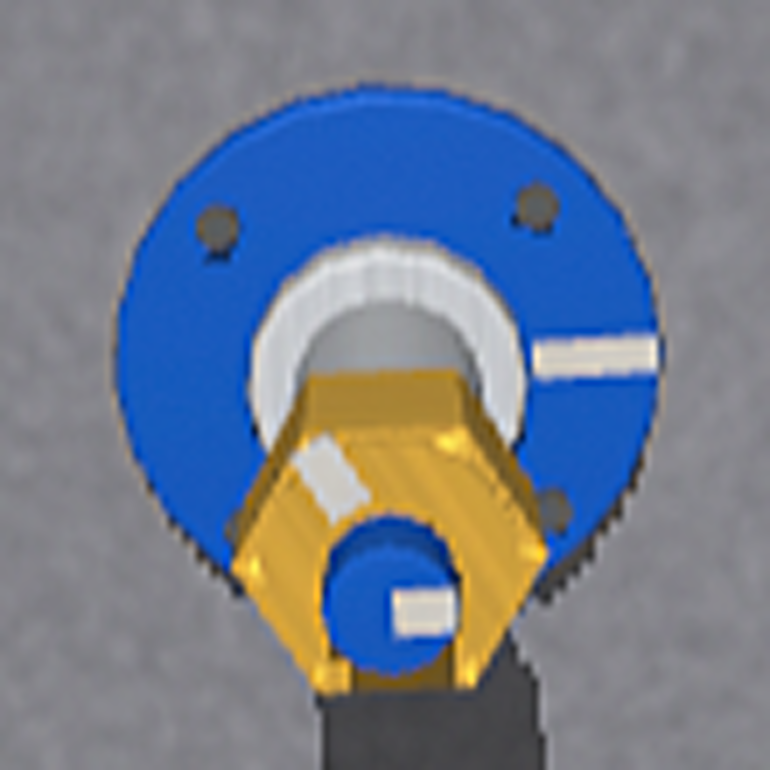

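```bash
cat >> h.py <<'E'
def ang(v): return float(np.degrees(np.arctan2(v[1],v[0])))
E
python3 - <<'E'
from h import *
c=viewer.read_camera("wrist")
q=lambda u,v,z: ray(c,((u+.5)/7+205-.5,(v+.5)/7+115-.5),z)[:2]
cs=[q(233,567,96),q(547,551,96),q(318,692,96),q(480,688,96)]
print(np.round(cs,1),"LR mid",(cs[0]+cs[1])/2, ang(cs[1]-cs[0]),ang(cs[3]-cs[2]), np.linalg.norm(cs[1]-cs[0]))
cap=q(390,611,112);print("cap",cap, "capw",q(458,611,112)-q(323,611,112))
base=q(388,358,10);print("base",base,"w",q(660,358,10)-q(117,358,10))
print("mark base",ang(q(655,353,10)-base),"cap mark",ang(q(450,611,112)-q(395,612,112)))
m=q(309,452,96);print("nut mark",ang(m-(cs[0]+cs[1])/2),ang(m-q(355,508,96)), np.linalg.norm(m-(cs[0]+cs[1])/2))
o=manip.get_obs();print(o["t"],o["ee_pos"])
E
```

```text
[[ 588.8 -175.4]
 [ 622.2 -167.8]
 [ 600.3 -188.3]
 [ 618.  -184.8]] LR mid [ 605.50405556 -171.58205709] 12.770887553527501 11.214233753017147 34.24861614081225
cap [ 605.47018867 -171.7264898 ] capw [13.60087418  2.32191439]
base [ 605.42983027 -170.23177409] w [77.58712368 13.24250848]
mark base 10.786307619030085 cap mark 10.798029526947792
nut mark 135.29180275546594 137.63423175716238 14.911356471317227
3.25 [ 604.99070054 -176.50635833  185.32463962]
```

```bash
python3 -m creep '[[[0,0,8,-0.6,4,-10,85],[0,0,16,-0.6,4,-30,85],[0,0,24,-0.6,4,-50,85],[0,0,32,-0.6,4,-85,85],[0,0,32,-0.6,4,-123,85],[0,0,32,-0.6,4,-123,85],[0,0,32,-0.6,4,-123,85],[0,0,32,-0.6,4,-123,60]]]' 20
python3 - <<'E'
from h import *
c=pic("wrist","w2.png",scale=1.5);c=pic("side","s2.png",crop=(165,120,128,100),scale=6)
o=manip.get_obs();print(o["t"],o["ee_pos"],o["force"],o["torque"],o["width"])
E
```

```text
t: 4.05
ee_pos: [606.7, -172.9, 64.5]
eef_rot: [[-0.664, 0.748, 0.003], [0.748, 0.664, -0.001], [-0.003, 0.002, -1.0]]
force: [1.1, 0.3, -0.5]
width: 73.0
4.15 [ 607.01980961 -172.48045492   64.77499718] [ 0.85467842  0.22665246 -0.12720901] [ 0.0188438  -0.0500977   0.00284446] 60.40097090602158
```

View pics/w2.png

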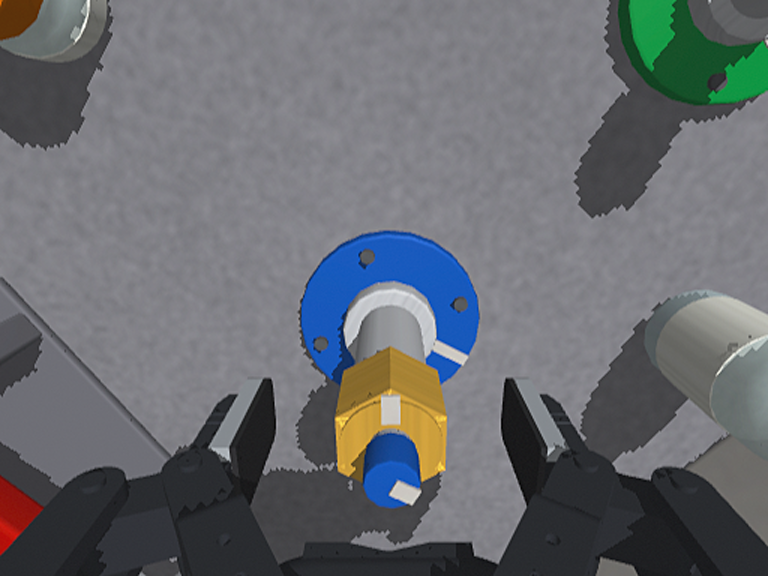

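View pics/s2.png

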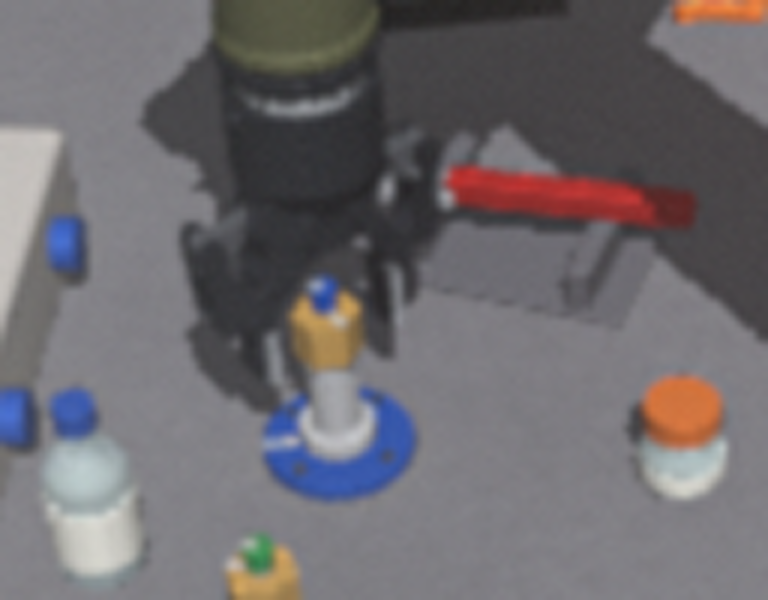

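```bash
python3 -m creep '[[[0,0,0,0,0,0,20],[0,0,0,0,0,0,20],[0,0,0,0,0,0,20],[0,0,0,0,0,0,20],[0,0,-8,0,0,0,20],[0,0,-16,0,0,0,20],[0,0,-24,0,0,0,20],[0,0,-32,0,0,0,20],[0,0,-40,0,0,0,20],[0,0,-48,0,0,0,20],[0,0,-56,0,0,0,20],[0,0,-64,0,0,0,20]]]' 20
python3 - <<'E'
from h import *
c=pic("wrist","w3.png",scale=1.5)
o=manip.get_obs();print(o["t"],o["ee_pos"],o["force"],o["torque"],o["width"])
E
```

```text
t: 5.35
ee_pos: [606.5, -171.4, 63.6]
eef_rot: [[0.385, 0.923, 0.002], [0.923, -0.385, -0.0], [0.0, 0.002, -1.0]]
force: [-0.5, 0.6, 6.3]
width: 29.7
5.4 [ 606.45605192 -171.40938043   63.58681331] [-0.03241046  0.39945387  6.63252918] [ 0.13315681  0.08898902 -0.10159249] 29.56554448658086
```

View pics/w3.png

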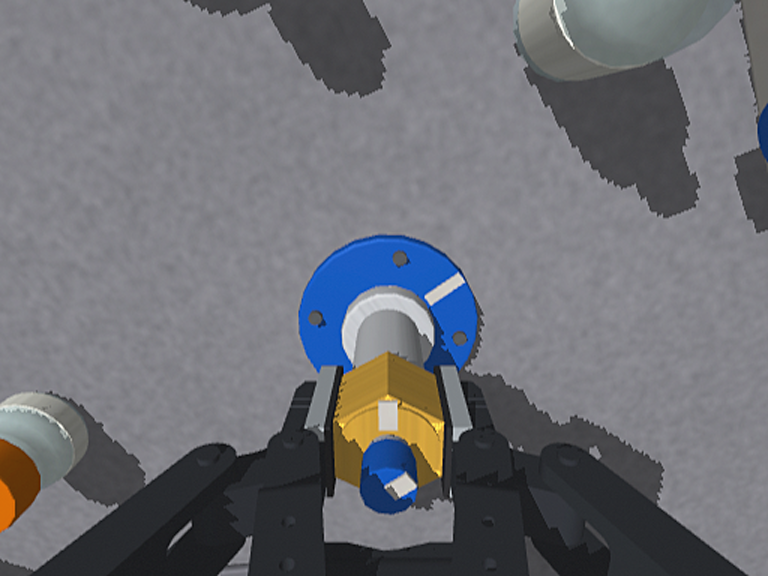

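```bash
python3 -m creep '[[[0,0,-6,0,0,0,20],[0,0,-11,0,0,0,20],[0,0,-14,0,0,0,20],[0,0,-16,0,0,0,20],[0,0,-16,0,0,0,20]]]' 20
python3 - <<'E'
from h import *
c=pic("wrist","w4.png",crop=(190,130,140,220),scale=2.7)
o=manip.get_obs();print(o["t"],o["ee_pos"],o["force"],o["torque"],o["width"],ang(np.array(o["eef_rot"])[:,0]))
E
```

```text
t: 5.9
ee_pos: [606.5, -171.4, 63.6]
eef_rot: [[0.62, 0.785, 0.002], [0.785, -0.62, -0.001], [0.001, 0.002, -1.0]]
force: [-0.0, 0.6, 6.3]
width: 29.3
5.95 [ 606.48726139 -171.42321668   63.59400757] [-0.16687992  1.49989788  6.08270606] [0.16850757 0.11496175 0.20647489] 29.573817150723755 51.729043382005585
```

View pics/w4.png

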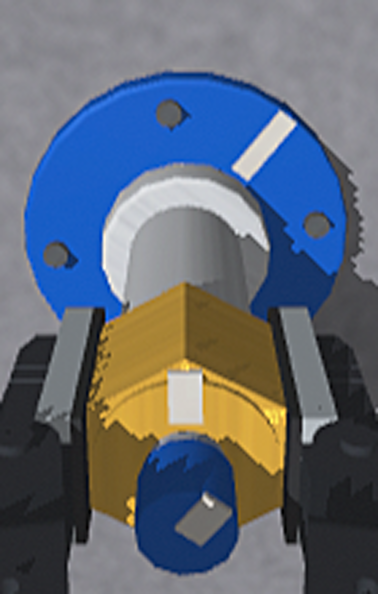

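```bash
python3 -m creep '[[[0,0,0,0,0,0,70],[0,0,0,0,0,0,70],[0,0,0,0,0,0,70],[0,0,0,0,0,0,70],[0,0,0,0,0,40,85],[0,0,0,0,0,80,85],[0,0,0,0,0,125,85],[0,0,0,0,0,125,85]]]' 20
python3 - <<'E'
from h import *
c=pic("wrist","w5.png",crop=(190,110,140,140),scale=5)
o=manip.get_obs();print(o["t"],o["ee_pos"],o["width"])
E
```

```text
t: 6.75
ee_pos: [609.8, -173.1, 194.5]
eef_rot: [[0.62, 0.784, 0.013], [0.785, -0.62, -0.005], [0.004, 0.013, -1.0]]
force: [1.1, -0.8, 0.1]
width: 84.8
6.8 [ 608.03057897 -172.4315816   191.31984435] 85.129861586796
```

View pics/w5.png

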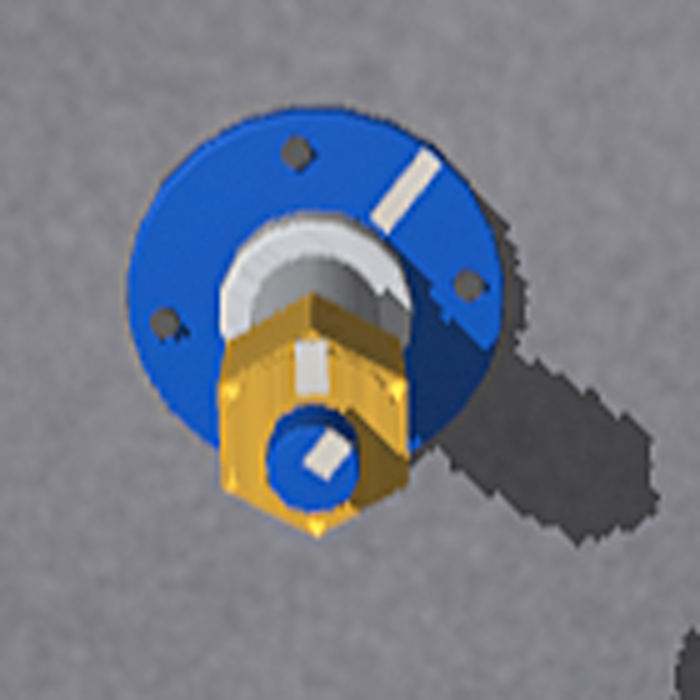

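```bash
python3 -m creep '[[[0,0,-8,-20,-40,0,85],[0,0,-16,-45,-85,0,85],[0,0,-24,-70,-125,0,85],[0,0,-32,-89,-166,0,85],[0,0,-40,-89,-166,0,85],[0,0,-48,-89,-166,0,85],[0,0,-56,-89,-166,0,85],[0,0,-60,-89,-166,0,85],[0,0,-60,-89,-166,0,85]]]' 20
python3 - <<'E'
from h import *
c=pic("wrist","w6.png",scale=1.5)
o=manip.get_obs();print(o["t"],o["ee_pos"],o["width"],ang(np.array(o["eef_rot"])[:,0]),o["joint_positions"][5])
E
```

```text
t: 7.7
ee_pos: [515.4, -336.9, 185.4]
eef_rot: [[0.989, -0.145, -0.003], [-0.145, -0.989, 0.002], [-0.003, -0.002, -1.0]]
force: [0.3, 0.1, -0.4]
width: 84.8
7.75 [ 515.63766098 -336.95063632  185.68695221] 84.93973436644353 -8.233006613798354 1.0671239965486616
```

View pics/w6.png

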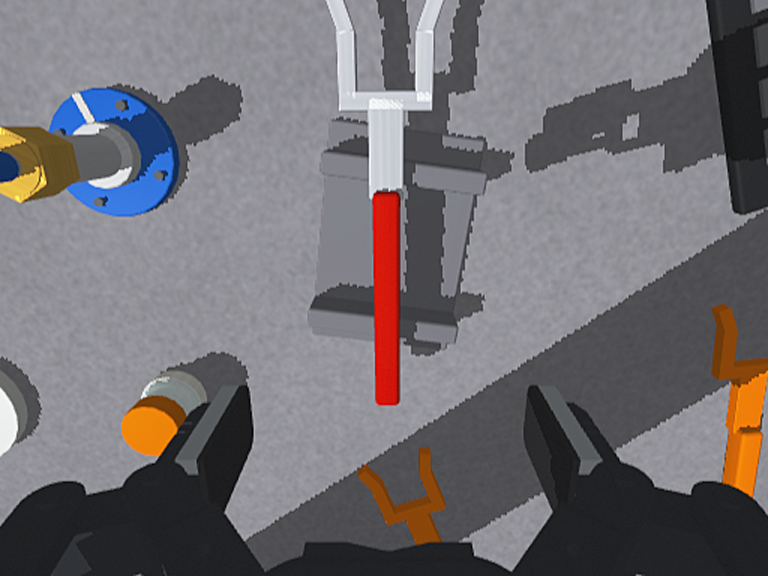

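Run:
```python
from h import *
c=pic("wrist","w6c.png",crop=(195,85,140,190),scale=4)
q=lambda u,v,z: ray(c,((u+.5)/1.5-.5,(v+.5)/1.5-.5),z)[:2]
f=q(386,193,52);b=q(387.5,401,52);print("front",f,"back",b,np.linalg.norm(f-b),ang(f-b),"grip",b+(f-b)*95/140, f-(f-b)/np.linalg.norm(f-b)*45)
print("width",q(373.5,300,52)-q(400,300,52))
jl=q(345,106,44);jr=q(430,106,44);print("jaw",(jl+jr)/2)
for p in [(320,152),(487,177),(310,306),(456,324)]: print("bar",q(*p,34))
```

```text
front [ 562.56193885 -342.0028863 ] back [ 428.80970484 -323.44876548] 135.03301634416198 -7.897673583015243 grip [ 519.57014935 -336.03906175] [ 517.98876191 -335.81969156]
width [ 2.30331935 15.98705334]
jaw [ 608.25678551 -349.46555197]
bar [ 589.34481172 -306.64596818]
bar [ 560.97857702 -402.54653309]
bar [ 495.29824662 -281.96313418]
bar [ 469.07167893 -374.95337413]
```

View pics/w6c.png

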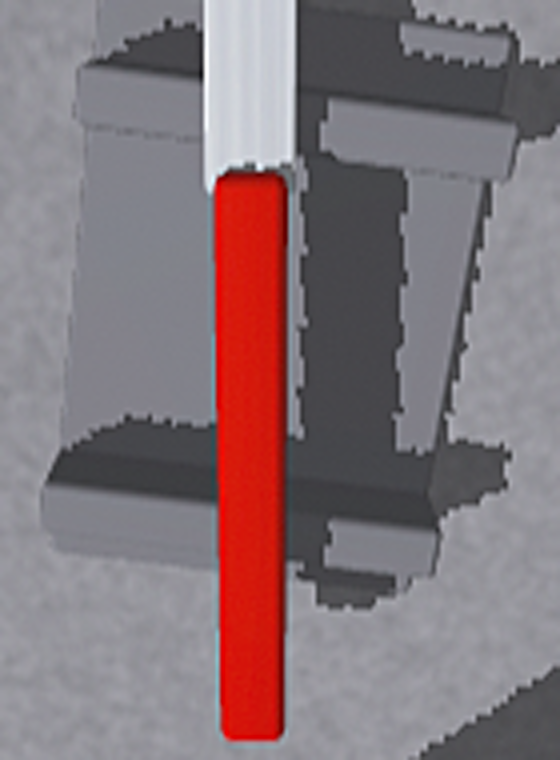

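```bash
python3 -m creep '[[[0,0,0,2.5,1.5,-45,70],[0,0,0,2.5,1.5,-90,60],[0,0,0,2.5,1.5,-130,50],[0,0,0,2.5,1.5,-163,45],[0,0,0,2.5,1.5,-163,40],[0,0,0,2.5,1.5,-163,40]]]' 100
python3 - <<'E'
from h import *
c=pic("wrist","w7.png",scale=1.2);c=pic("side","s7.png",crop=(190,110,130,100),scale=5)
o=manip.get_obs();print(o["t"],o["ee_pos"],o["width"],o["force"])
E
```

```text
t: 8.4
ee_pos: [518.7, -335.7, 23.9]
eef_rot: [[0.99, -0.144, -0.001], [-0.144, -0.99, 0.001], [-0.002, -0.001, -1.0]]
force: [-0.1, 0.2, 0.3]
width: 39.9
8.5 [ 520.4255469  -336.98021969   26.13928034] 39.96161319901484 [0.51330399 0.74974604 0.42527403]
```

View pics/w7.png

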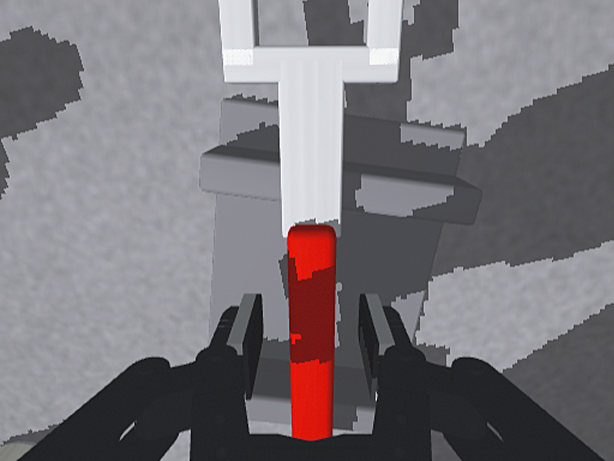

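View pics/s7.png

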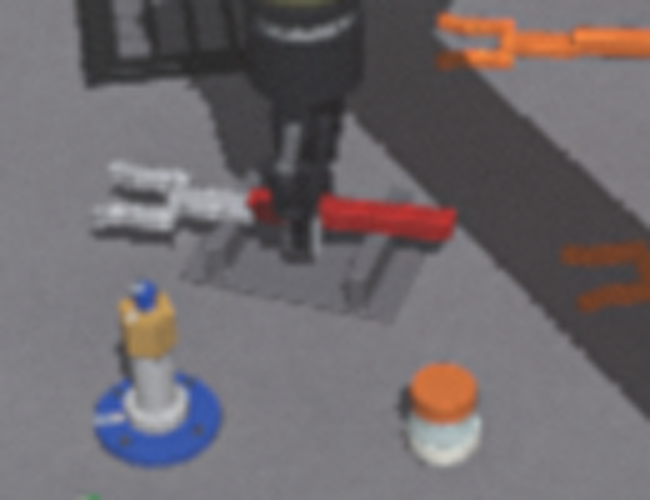

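```bash
python3 -m creep '[[[0,0,0,0,0,0,5],[0,0,0,0,0,0,5],[0,0,0,0,0,0,5],[0,0,0,0,0,0,5],[0,0,0,0,0,25,5],[0,0,8,-4,3,46,5],[0,0,16,-8,6,46,5],[0,0,24,-12,9,46,5],[0,0,32,-16,12,46,5],[0,0,40,-20,15,46,5],[0,0,48,-24,18,46,5],[0,0,54,-27,21,46,5]]]' 100
python3 -m creep '[[[0,0,6,0,0,0,5],[0,0,6,0,0,0,5],[0,0,6,0,0,0,5]]]' 100
python3 - <<'E'
from h import *
c=pic("wrist","w8.png",scale=1.5);c=pic("side","s8.png",crop=(190,110,130,100),scale=5)
o=manip.get_obs();print(o["t"],o["ee_pos"],o["width"],o["force"],o["torque"],ang(np.array(o["eef_rot"])[:,0]))
E
```

```text
t: 9.7
ee_pos: [491.7, -314.8, 70.9]
eef_rot: [[0.695, 0.719, 0.0], [0.719, -0.695, -0.0], [0.0, 0.001, -1.0]]
force: [0.5, -0.6, -3.0]
width: 14.3
t: 10.0
ee_pos: [492.1, -315.1, 70.8]
eef_rot: [[0.622, 0.783, 0.001], [0.783, -0.622, -0.0], [0.0, 0.001, -1.0]]
force: [-0.4, -0.6, -2.2]
width: 14.5
10.1 [ 492.13111549 -315.10385119   70.57568244] 14.511154197139426 [ 0.25388346  0.34348613 -1.28912318] [ 0.02141854  0.05125567 -0.02342398] 51.58292496209276
```

View pics/w8.png

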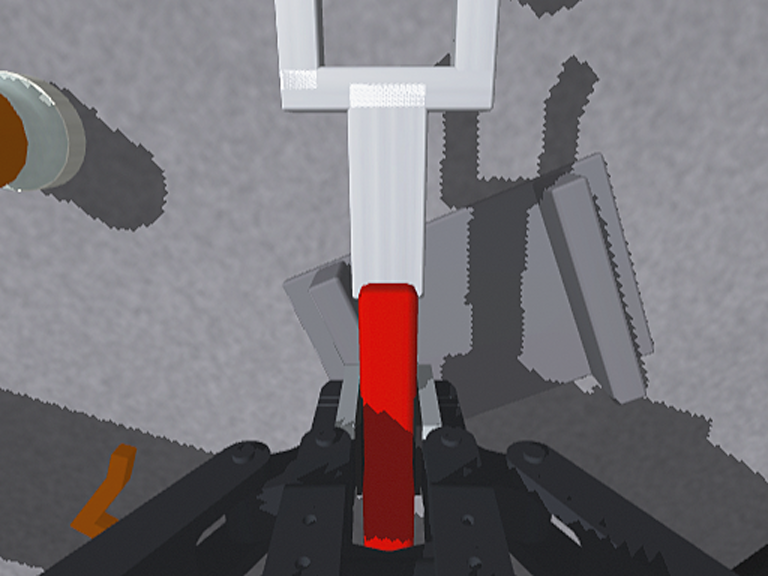

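View pics/s8.png

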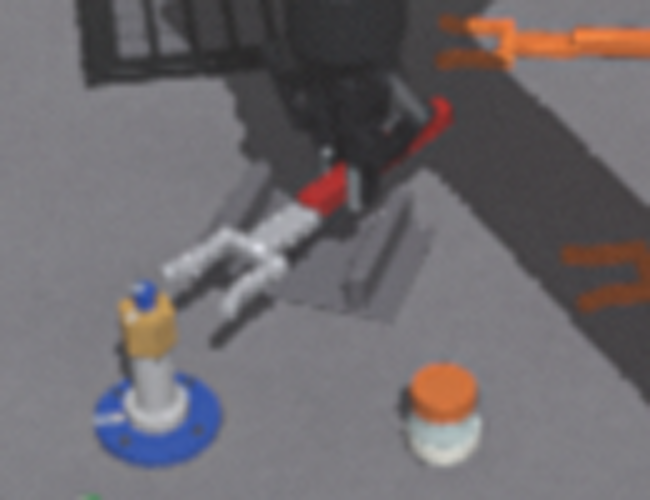

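```bash
python3 -m creep '[[[0,0,0,8,9.5,0,5],[0,0,0,16,19.3,0,5],[0,0,0,22,27,0,5],[0,0,0,22,27,0,5]]]' 100
python3 - <<'E'
from h import *
c=pic("wrist","w9.png",scale=1.5);c=pic("side","s9.png",crop=(190,130,80,75),scale=8);c=pic("top","t9.png",crop=(255,140,70,60),scale=10)
o=manip.get_obs();print(o["t"],o["ee_pos"],o["width"],o["force"],o["torque"],ang(np.array(o["eef_rot"])[:,0]))
E
```

```text
t: 10.5
ee_pos: [515.2, -286.3, 70.2]
eef_rot: [[0.618, 0.786, 0.0], [0.786, -0.618, 0.0], [0.001, -0.0, -1.0]]
force: [0.3, 0.5, -2.1]
width: 14.4
10.65 [ 514.07145353 -287.66064301   70.21724506] 14.01104477780369 [ 0.09570771  0.08007582 -1.29398973] [-0.00014218  0.01401749  0.03824385] 51.73436187701362
```

View pics/w9.png

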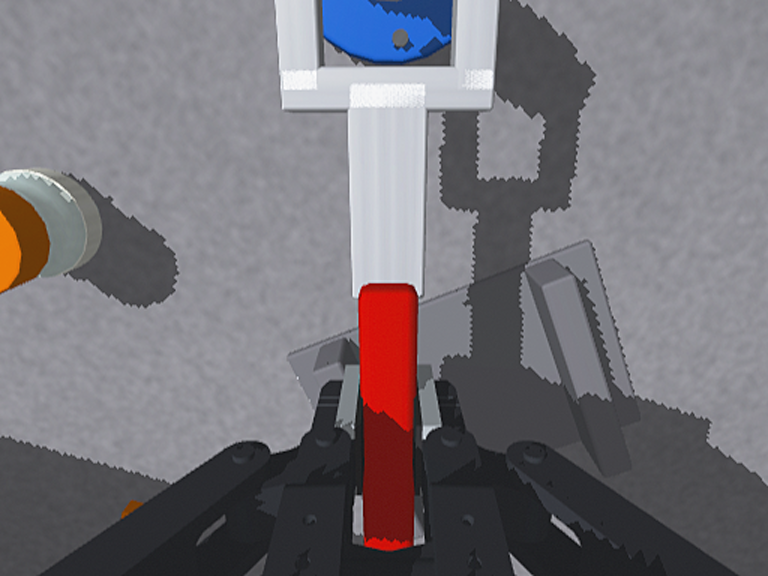

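View pics/s9.png

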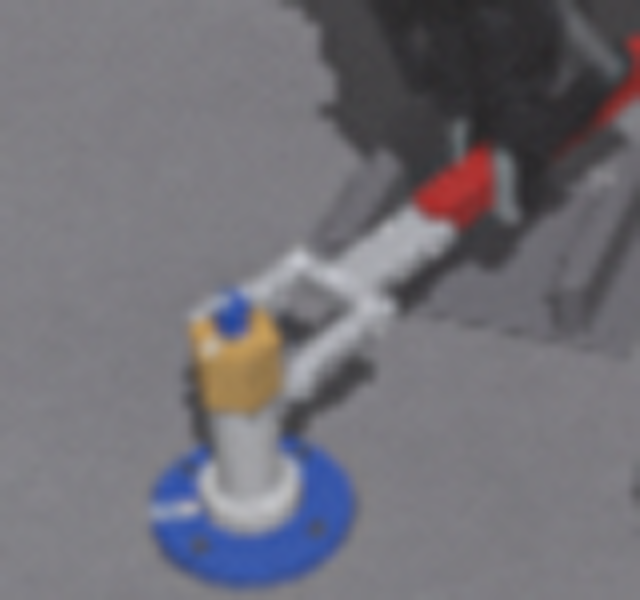

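View pics/t9.png

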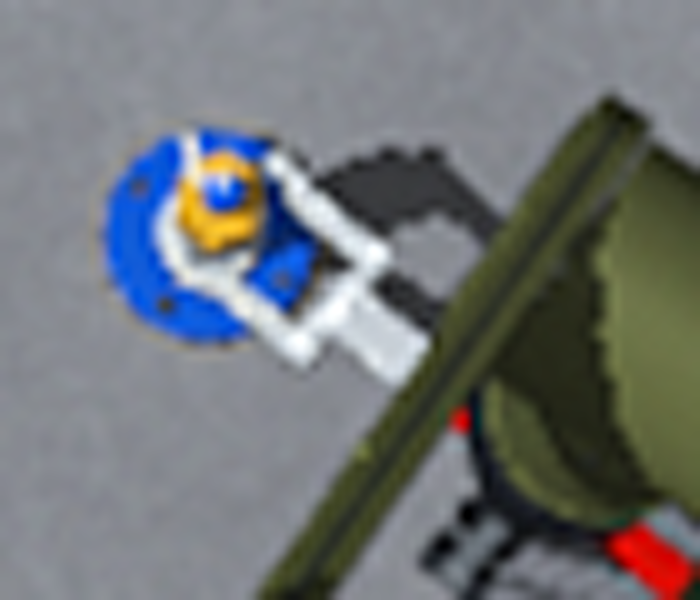

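```bash
python3 -m creep '[[[0,0,0,4.5,5.5,0,5],[0,0,0,9,11,0,5],[0,0,0,13.5,17,0,5],[0,0,0,17.5,22,0,5],[0,0,0,17.5,22,0,5]]]' 100
python3 - <<'E'
from h import *
c=pic("wrist","w10.png",scale=1.5);c=pic("side","s10.png",crop=(190,130,80,75),scale=8);c=pic("top","t10.png",crop=(255,140,70,60),scale=10)
o=manip.get_obs();print(o["t"],o["ee_pos"],o["width"],o["force"],o["torque"],ang(np.array(o["eef_rot"])[:,0]))
E
```

```text
t: 11.15
ee_pos: [532.2, -265.1, 70.3]
eef_rot: [[0.619, 0.785, 0.0], [0.785, -0.619, 0.0], [0.0, 0.0, -1.0]]
force: [0.4, -0.4, -3.2]
width: 14.3
11.3 [ 531.47061947 -265.91106335   70.27931689] 14.16733515649873 [-0.176007    0.41299022 -2.03715491] [-0.06340115  0.00972533 -0.06026547] 51.70675490347934
```

View pics/w10.png

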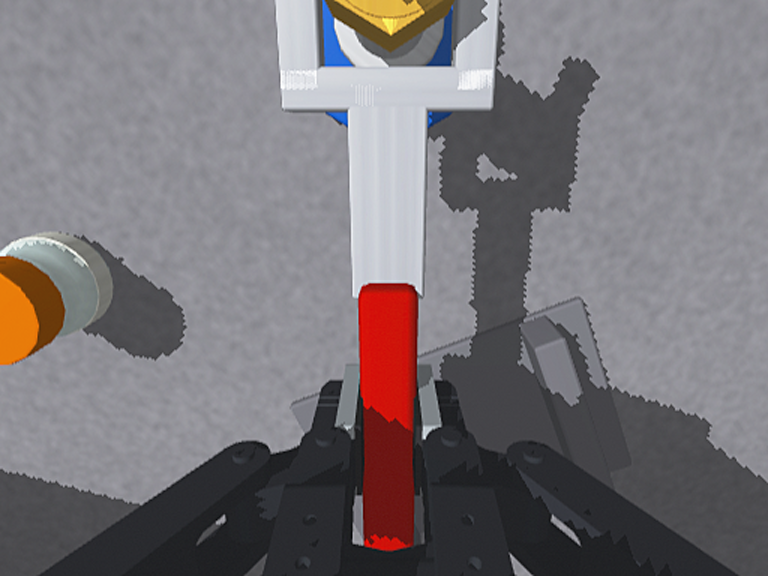

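View pics/s10.png

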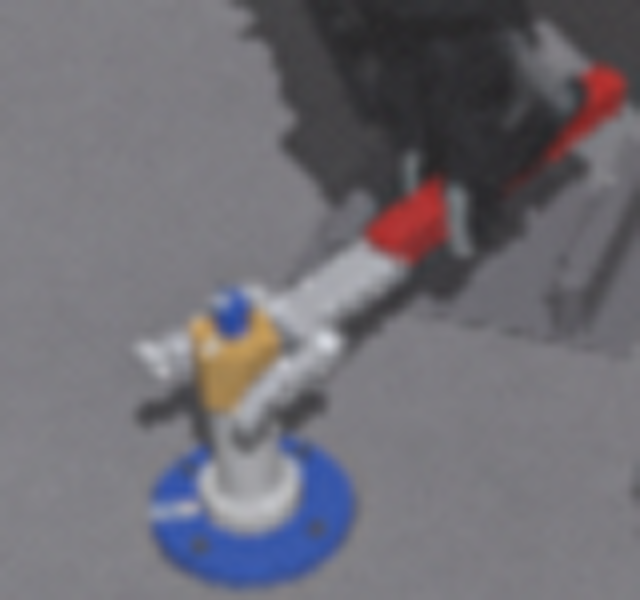

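View pics/t10.png

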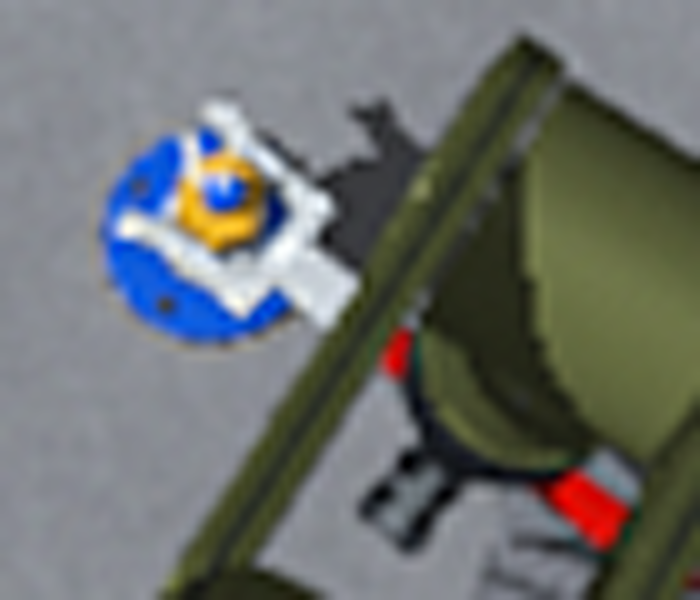

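```bash
python3 -m creep '[[[0,0,-4,-6.4,5.4,0,5],[0,0,-8,-12.4,11.3,0,5],[0,0,-12,-17.9,17.5,0,5],[0,0,-16,-23.1,24.2,0,5],[0,0,-20,-27.7,31.1,0,5],[0,0,-24,-31.8,38.4,0,5],[0,0,-24,-31.8,38.4,0,5]]]' 100
python3 - <<'E'
from h import *
c=pic("wrist","w11.png",scale=1.2);c=pic("side","s11.png",crop=(190,130,80,75),scale=8);c=pic("top","t11.png",crop=(255,140,70,60),scale=10)
o=manip.get_obs();print(o["t"],o["ee_pos"],o["width"],o["force"],o["torque"],ang(np.array(o["eef_rot"])[:,0]))
E
```

```text
t: 12.0
ee_pos: [499.3, -227.8, 70.5]
eef_rot: [[0.886, 0.465, 0.0], [0.465, -0.886, -0.001], [-0.0, 0.001, -1.0]]
force: [0.0, -1.0, -3.2]
width: 14.4
12.15 [ 499.50815427 -228.05623025   70.32856585] 14.293009776824867 [-0.77911298 -0.67009064 -2.98668252] [-0.1907173   0.20388084  0.10749059] 27.765258592418427
```

View pics/w11.png

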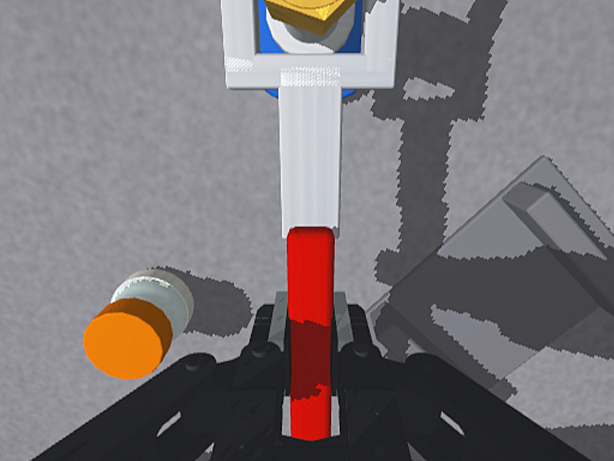

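View pics/s11.png

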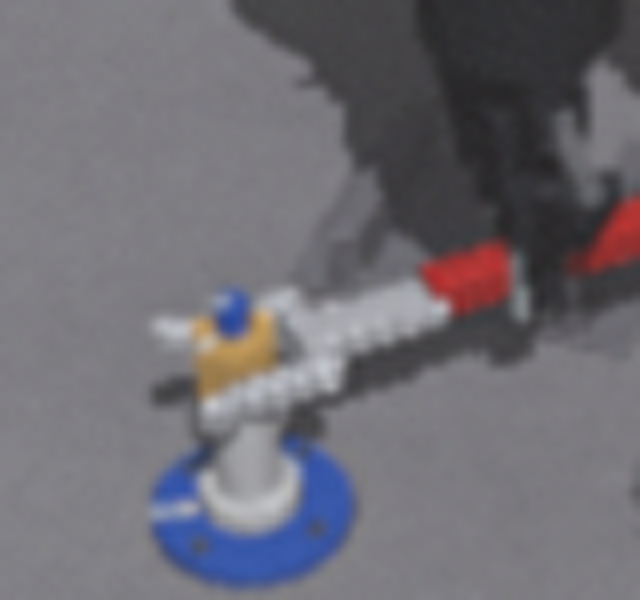

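View pics/t11.png

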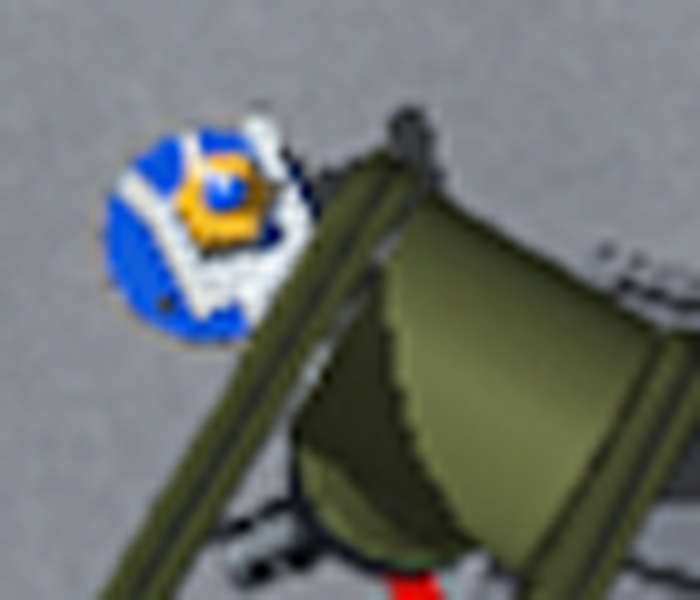

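```bash
python3 -m creep '[[[0,0,-4,-3.7,7.6,0,5],[0,0,-8,-6.8,15.3,0,5],[0,0,-12,-9.3,23.3,0,5],[0,0,-16,-11.3,31.5,0,5],[0,0,-19,-12.4,37.6,0,5],[0,0,-22,-13.2,43.9,0,5],[0,0,-22,-13.2,43.9,0,5]]]' 100
python3 - <<'E'
from h import *
c=pic("wrist","w12.png",scale=1.2);c=pic("side","s12.png",crop=(200,155,50,50),scale=12);c=pic("top","t12.png",crop=(262,145,40,40),scale=15)
o=manip.get_obs();print(o["t"],o["ee_pos"],o["width"],o["force"],o["torque"],ang(np.array(o["eef_rot"])[:,0]))
E
```

```text
t: 12.85
ee_pos: [486.2, -183.7, 70.3]
eef_rot: [[0.995, 0.1, -0.001], [0.1, -0.995, -0.0], [-0.001, 0.0, -1.0]]
force: [-1.7, -1.6, -2.1]
width: 14.3
13.0 [ 486.27466257 -183.98821965   70.21079531] 14.044509692459828 [-1.76850893 -0.80211887 -2.32776199] [-0.18095136  0.29233164  0.13201134] 5.766163937361384
```

View pics/w12.png

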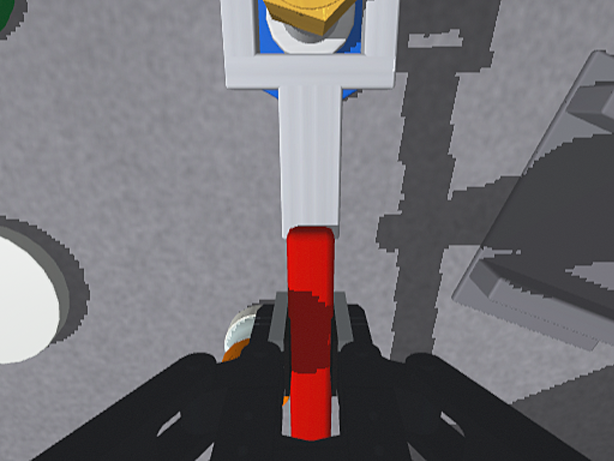

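View pics/s12.png

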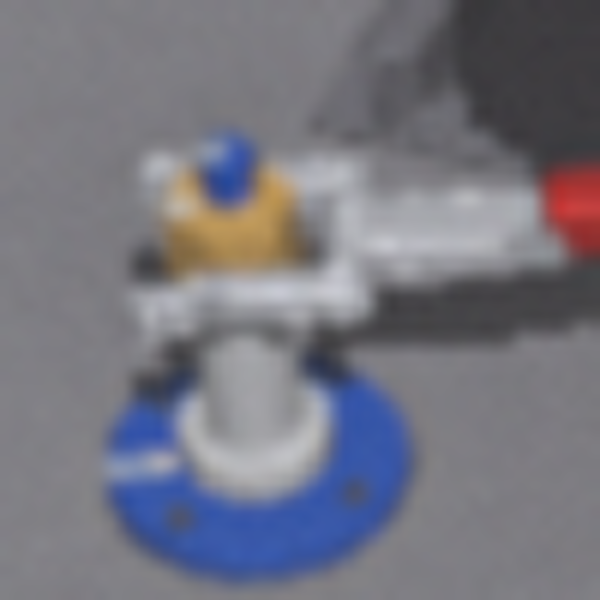

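View pics/t12.png

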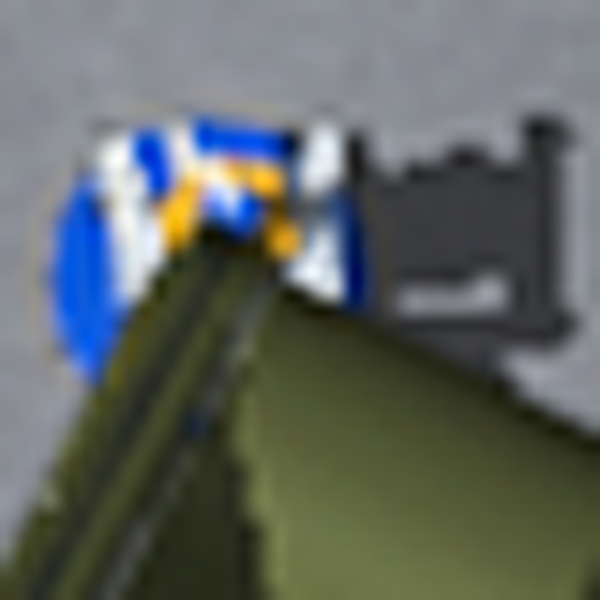

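Run:
```python
from h import *
c=pic("wrist","w12c.png",crop=(205,0,110,45),scale=7)
o=manip.get_obs()
for h in (6,9,12,15,18):
  for z in (70,96):
    pts=[]
    for k in (120,180,240):
        a=np.radians(h+k); pts.append(proj(c,[605.7+17.3*np.cos(a),-171.8+17.3*np.sin(a),z]))
    print(h,z,[[int((p[0]-205)*7),int(p[1]*7)] for p in pts])
```

```text
6 70 [[113, 53], [381, 223], [648, 51]]
6 96 [[49, -77], [382, 136], [714, -80]]
9 70 [[122, 69], [396, 223], [656, 34]]
9 96 [[60, -57], [402, 135], [725, -101]]
12 70 [[131, 84], [412, 221], [664, 18]]
12 96 [[72, -38], [421, 134], [734, -122]]
15 70 [[142, 98], [428, 219], [670, 1]]
15 96 [[85, -20], [441, 131], [743, -143]]
18 70 [[152, 112], [444, 216], [676, -16]]
18 96 [[99, -3], [460, 127], [751, -166]]
```

View pics/w12c.png

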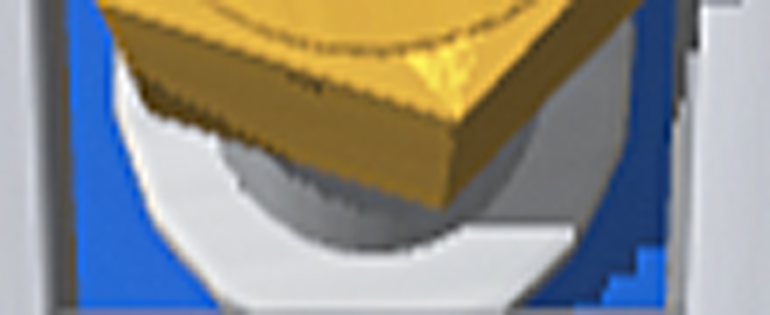

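```bash
python3 -m creep '[[[0,0,-3,-0.5,6.2,0,5],[0,0,-6,-0.6,12.5,0,5],[0,0,-6,-0.6,12.5,0,5],[0,0,-6,-0.6,12.5,0,5]]]' 100
python3 - <<'E'
from h import *
c=pic("wrist","w13c.png",crop=(205,0,110,45),scale=7)
o=manip.get_obs();print(o["t"],o["ee_pos"],o["width"],o["force"],o["torque"],ang(np.array(o["eef_rot"])[:,0]))
for h in (6,9,12,15):
  for z in (70,96):
    pts=[]
    for k in (120,180,240):
        a=np.radians(h+k); pts.append(proj(c,[605.7+17.3*np.cos(a),-171.8+17.3*np.sin(a),z]))
    print(h,z,[[int((p[0]-205)*7),int(p[1]*7)] for p in pts])
E
```

```text
t: 13.45
ee_pos: [485.7, -171.3, 70.2]
eef_rot: [[1.0, -0.004, -0.001], [-0.004, -1.0, 0.0], [-0.001, -0.0, -1.0]]
force: [-1.9, -0.7, -1.8]
width: 14.4
13.5 [ 485.64668994 -171.3237485    70.21580498] 14.216038785726404 [-1.45018859 -0.66128261 -2.61197109] [-0.15001416  0.28670856  0.11372   ] -0.24095078158841982
6 70 [[132, 83], [413, 221], [665, 18]]
6 96 [[74, -39], [423, 133], [736, -122]]
9 70 [[143, 98], [429, 219], [672, 0]]
9 96 [[87, -21], [442, 130], [744, -144]]
12 70 [[154, 112], [445, 216], [678, -16]]
12 96 [[100, -3], [461, 126], [752, -166]]
15 70 [[165, 125], [460, 211], [683, -34]]
15 96 [[115, 12], [480, 121], [759, -189]]
```

View pics/w13c.png

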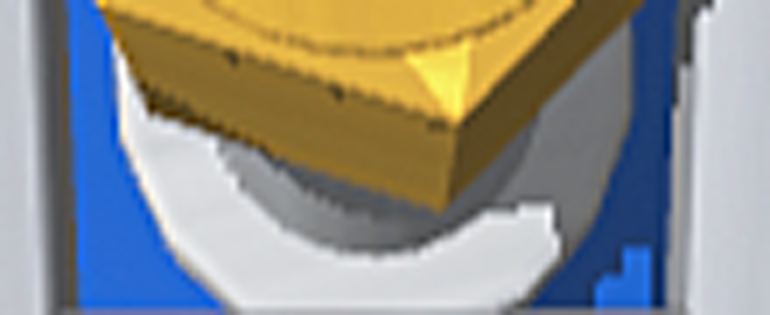

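```bash
python3 -m creep '[[[0,0,3.5,0.3,-7.3,0,5],[0,0,7,0.8,-14.6,0,5],[0,0,11,2.1,-22.9,0,5],[0,0,11,2.1,-22.9,0,5]]]' 100
python3 - <<'E'
from h import *
c=pic("wrist","w14c.png",crop=(190,0,140,60),scale=5.5)
o=manip.get_obs();print(o["t"],o["ee_pos"],o["force"],o["torque"],ang(np.array(o["eef_rot"])[:,0]))
for h in (6,9,12,15):
  for z in (70,96):
    pts=[]
    for k in (120,180,240):
        a=np.radians(h+k); pts.append(proj(c,[605.7+17.3*np.cos(a),-171.8+17.3*np.sin(a),z]))
    print(h,z,[[int((p[0]-190)*5.5),int(p[1]*5.5)] for p in pts])
E
```

```text
t: 13.9
ee_pos: [488.1, -194.6, 70.2]
eef_rot: [[0.983, 0.185, -0.0], [0.185, -0.983, 0.001], [0.0, -0.001, -1.0]]
force: [-0.2, 0.8, -1.2]
width: 14.1
13.95 [ 488.01708501 -194.14437062   70.17340021] [-1.05318492  1.44241294 -2.9672166 ] [-0.02776212  0.17329969  0.09441479] 10.5748434510703
6 70 [[154, 25], [355, 179], [573, 64]]
6 96 [[99, -81], [349, 111], [620, -32]]
9 70 [[160, 38], [367, 180], [580, 52]]
9 96 [[107, -65], [364, 112], [629, -47]]
12 70 [[167, 51], [379, 180], [587, 40]]
12 96 [[116, -49], [380, 112], [638, -63]]
15 70 [[174, 63], [392, 179], [593, 27]]
15 96 [[125, -34], [395, 111], [646, -79]]
```

View pics/w14c.png

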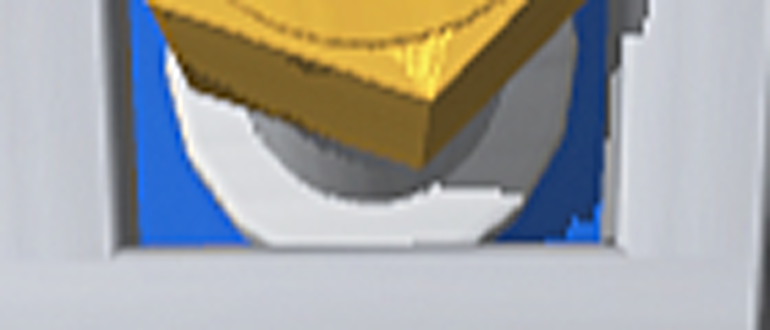

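```bash
cat > nut.py <<'E'
from h import *
import sys
c=pic("wrist",sys.argv[1],crop=(190,0,140,60),scale=5.5)
o=manip.get_obs();print(o["t"],o["ee_pos"],o["force"],o["torque"],ang(np.array(o["eef_rot"])[:,0]))
for h in (3,6,9,12,15,18,21):
  s=[]
  for z in (70,96):
    a=[np.radians(h+k) for k in (120,180,240)]
    p=[(proj(c,[605.7+17.3*np.cos(t),-171.8+17.3*np.sin(t),z])-[190,0])*5.5 for t in a]
    s+=[round((p[1][1]-p[0][1])/(p[1][0]-p[0][0]),3),p[1].astype(int).tolist()]
  print(h,s)
E
python3 -m creep '[[[0,0,-4,-1.3,8.3,0,5],[0,0,-8,-2.0,16.6,0,5],[0,0,-11,-2.1,22.9,0,5],[0,0,-14,-1.9,29.2,0,5],[0,0,-14,-1.9,29.2,0,5]]]' 100
python3 nut.py n1.png
python3 -m creep '[[[0,0,3,-0.2,-6.3,0,5],[0,0,3,-0.2,-6.3,0,5]]]' 100
python3 nut.py n2.png
```

```text
t: 14.45
ee_pos: [486.2, -164.5, 70.4]
eef_rot: [[0.998, -0.058, 0.0], [-0.058, -0.998, -0.0], [0.0, 0.0, -1.0]]
force: [-1.2, -2.8, -2.6]
width: 14.7
14.5 [ 486.13015845 -164.73863571   70.34360099] [-1.3454552  -1.30269352 -3.13125732] [-0.25976579  0.24981797  0.01783295] -3.2623980285781604
3 [np.float64(0.487), [412, 178], np.float64(0.493), [421, 110]]
6 [np.float64(0.42), [424, 176], np.float64(0.425), [436, 107]]
9 [np.float64(0.354), [437, 174], np.float64(0.359), [451, 104]]
12 [np.float64(0.291), [449, 170], np.float64(0.295), [466, 100]]
15 [np.float64(0.23), [461, 166], np.float64(0.233), [481, 95]]
18 [np.float64(0.17), [472, 162], np.float64(0.172), [495, 89]]
21 [np.float64(0.11), [484, 156], np.float64(0.112), [510, 82]]
t: 14.7
ee_pos: [485.9, -171.3, 70.3]
eef_rot: [[1.0, -0.005, 0.0], [-0.005, -1.0, 0.001], [0.0, -0.001, -1.0]]
force: [-0.9, 1.4, -2.4]
width: 14.6
14.75 [ 485.92322239 -171.1276031    70.2503741 ] [-0.60877451  0.24506659 -1.97756065] [0.01783169 0.19260372 0.02200131] -0.39151852541900045
3 [np.float64(0.558), [393, 179], np.float64(0.564), [396, 111]]
6 [np.float64(0.487), [405, 178], np.float64(0.493), [412, 110]]
9 [np.float64(0.42), [418, 176], np.float64(0.425), [427, 107]]
12 [np.float64(0.355), [430, 173], np.float64(0.359), [442, 104]]
15 [np.float64(0.292), [442, 170], np.float64(0.295), [457, 100]]
18 [np.float64(0.23), [454, 166], np.float64(0.233), [472, 95]]
21 [np.float64(0.17), [466, 161], np.float64(0.172), [486, 89]]
```

View pics/n1.png

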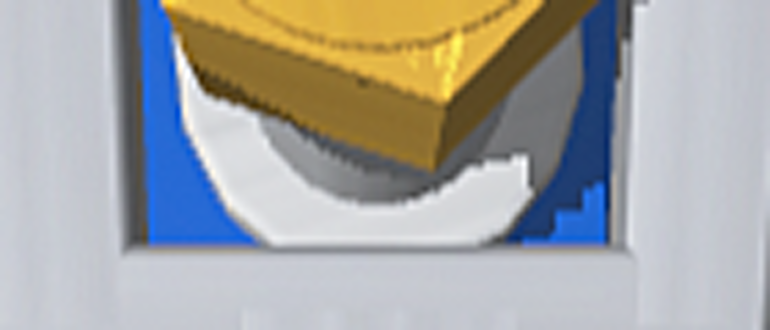

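View pics/n2.png

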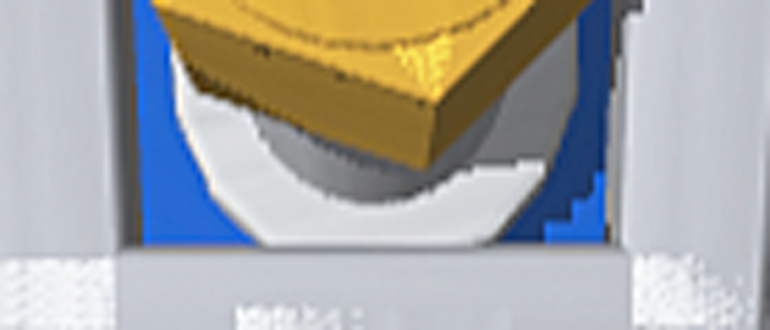

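```bash
python3 -m creep '[[[0,0,0,-4,0,0,5],[0,0,0,-8,0,0,5],[0,0,0,-12,0,0,5],[0,0,0,-12,0,0,5]]]' 100
python3 nut.py n3.png
python3 - <<'E'
from h import *
c=pic("side","s15.png",crop=(200,155,50,50),scale=12)
E
```

```text
t: 15.15
ee_pos: [472.8, -170.8, 70.2]
eef_rot: [[1.0, -0.006, -0.001], [-0.006, -1.0, 0.0], [-0.001, -0.0, -1.0]]
force: [-0.4, 0.8, -2.7]
width: 14.1
15.2 [ 473.2065138  -170.95806958   70.27121727] [-0.39674669 -0.33564365 -2.18568594] [-0.02335708  0.00710208 -0.03422254] -0.35092601689602443
3 [np.float64(0.576), [398, -27], np.float64(0.588), [403, -148]]
6 [np.float64(0.503), [411, -28], np.float64(0.513), [419, -150]]
9 [np.float64(0.433), [424, -30], np.float64(0.442), [435, -152]]
12 [np.float64(0.366), [437, -33], np.float64(0.374), [451, -156]]
15 [np.float64(0.301), [449, -36], np.float64(0.307), [467, -160]]
18 [np.float64(0.237), [462, -41], np.float64(0.242), [482, -166]]
21 [np.float64(0.175), [474, -46], np.float64(0.179), [497, -172]]
```

View pics/n3.png

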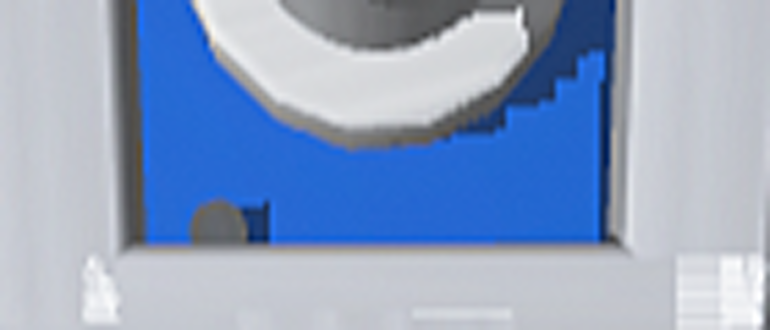

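View pics/s15.png

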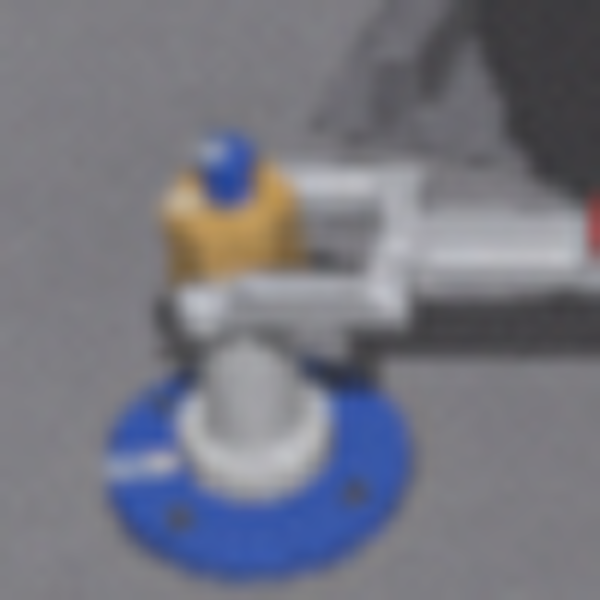

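```bash
python3 -m creep '[[[0,0,0,-9,0,0,5],[0,0,0,-18,0,0,5],[0,0,0,-27,0,0,5],[0,0,0,-36,0,0,5],[0,0,0,-46,0,0,5],[0,0,0,-46,0,30,5],[0,0,0,-46,-30,50,5],[0,0,0,-30,-70,50,5],[0,0,0,-20,-110,50,5],[0,0,0,-20,-110,50,5]]]' 100
python3 - <<'E'
from h import *
c=pic("wrist","w16.png",scale=1.5);c=pic("side","s16.png",crop=(200,155,50,50),scale=12);c=pic("top","t16.png",crop=(262,145,40,40),scale=15)
o=manip.get_obs();print(o["t"],o["ee_pos"],o["width"],o["force"],o["torque"],ang(np.array(o["eef_rot"])[:,0]))
E
```

```text
t: 16.25
ee_pos: [456.7, -287.4, 121.4]
eef_rot: [[1.0, -0.008, 0.005], [-0.008, -1.0, -0.006], [0.005, 0.006, -1.0]]
force: [0.8, 0.4, -2.4]
width: 14.0
16.4 [ 452.4654014  -280.49524258  119.72588224] 14.219094811103531 [-0.28310932  0.81990908 -1.67729149] [ 0.03127432  0.04243043 -0.02594805] -0.38079848255623944
```

View pics/w16.png

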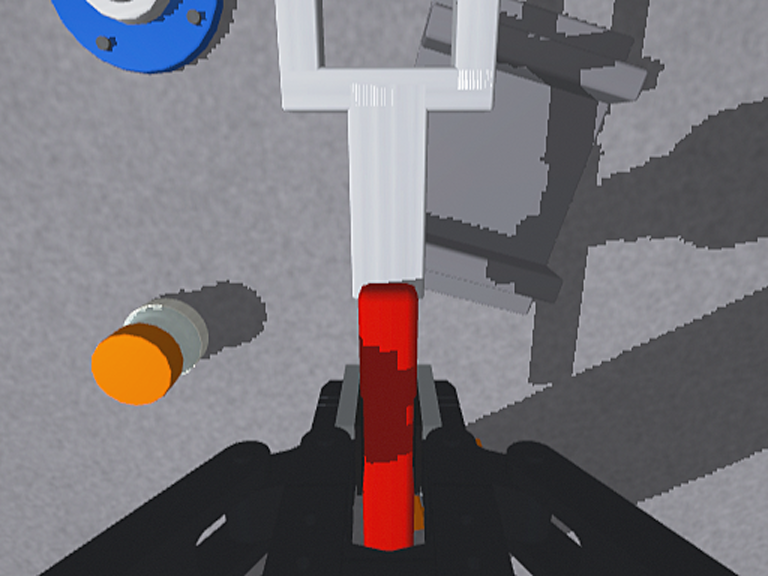

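View pics/s16.png

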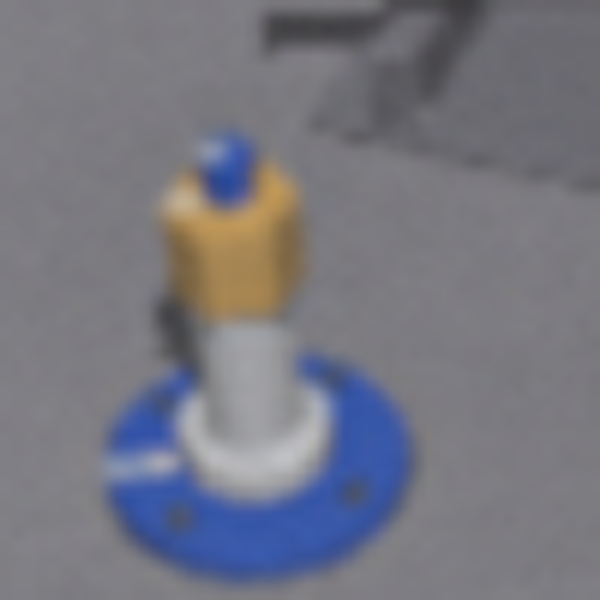

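View pics/t16.png

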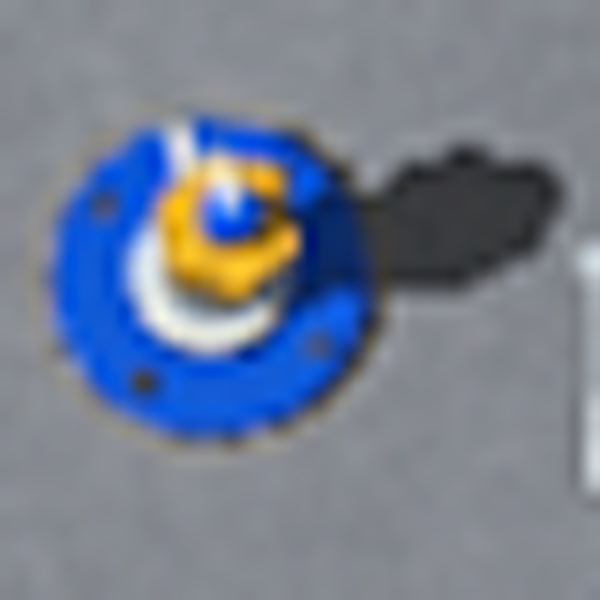

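```bash
python3 -m creep '[[[0,0,-4,30,-25,0,5],[0,0,-8,68,-56,0,5],[0,0,-8,68,-56,0,5],[0,0,-8,68,-56,-30,5],[0,0,-8,68,-56,-60,5],[0,0,-8,68,-56,-80,5],[0,0,-8,68,-56,-90,5],[0,0,-8,68,-56,-94,5],[0,0,-8,68,-56,-94,5]]]' 100
python3 - <<'E'
from h import *
c=pic("wrist","w17.png",scale=1.5);c=pic("side","s17.png",crop=(190,110,100,80),scale=7)
o=manip.get_obs();print(o["t"],o["ee_pos"],o["width"],o["force"],o["torque"],ang(np.array(o["eef_rot"])[:,0]))
E
```

```text
t: 17.3
ee_pos: [521.1, -335.7, 27.1]
eef_rot: [[0.99, -0.144, -0.001], [-0.144, -0.99, 0.001], [-0.001, -0.001, -1.0]]
force: [0.6, 0.1, -2.6]
width: 14.0
17.4 [ 522.13992642 -336.74380316   27.15785438] 14.23373177635344 [ 0.03846548  0.0289751  -2.24550955] [-0.03839033  0.02518266 -0.0620589 ] -8.273105786879329
```

View pics/w17.png

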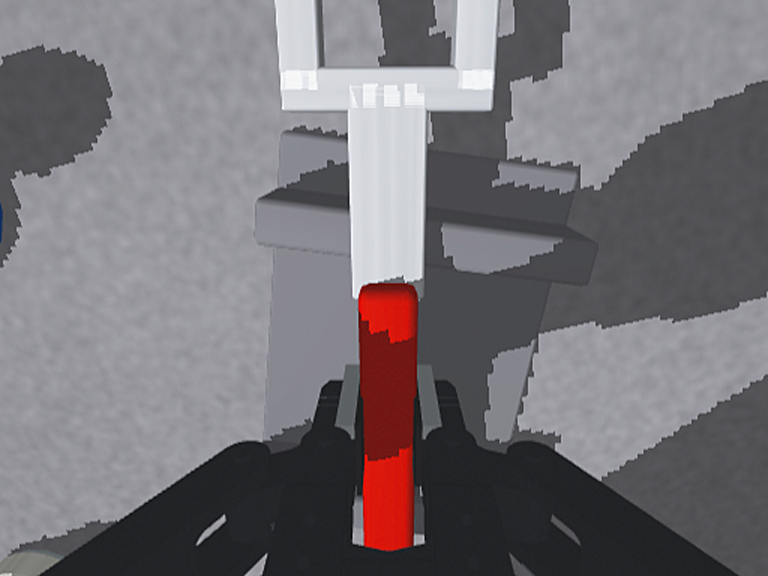

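View pics/s17.png

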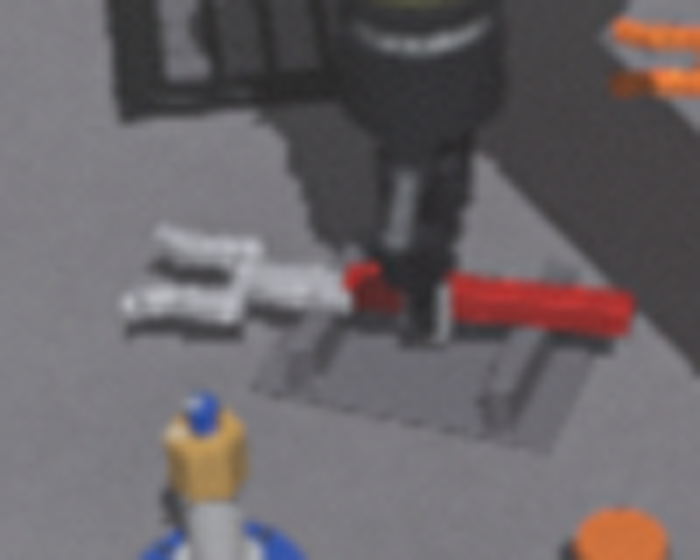

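```bash
python3 -m creep '[[[0,0,0,0,0,-1,5],[0,0,0,0,0,-2,5],[0,0,0,0,0,-2,5]]]' 100
python3 -m creep '[[[0,0,0,0,0,0,20],[0,0,0,0,0,0,30],[0,0,0,0,0,0,45],[0,0,0,0,0,0,60],[0,0,0,0,0,0,60],[0,0,0,0,0,40,70],[0,0,0,0,0,90,85],[0,0,0,0,0,140,85],[0,0,0,0,0,160,85],[0,0,0,0,0,160,85]]]' 20
python3 - <<'E'
from h import *
c=pic("wrist","w18.png",scale=1.5)
o=manip.get_obs();print(o["t"],o["ee_pos"],o["width"],o["force"])
E
```

```text
t: 17.7
ee_pos: [522.3, -337.0, 26.7]
eef_rot: [[0.99, -0.144, 0.002], [-0.144, -0.99, -0.001], [0.002, 0.0, -1.0]]
force: [-2.7, 3.3, 11.4]
width: 14.4
t: 18.7
ee_pos: [524.3, -338.9, 189.0]
eef_rot: [[0.989, -0.145, 0.007], [-0.145, -0.989, -0.005], [0.008, 0.004, -1.0]]
force: [0.9, -0.2, 0.9]
width: 85.0
18.75 [ 522.82454892 -337.8933599   186.24434572] 84.84585575249498 [-0.8813046   0.24787932 -0.91471333]
```

View pics/w18.png

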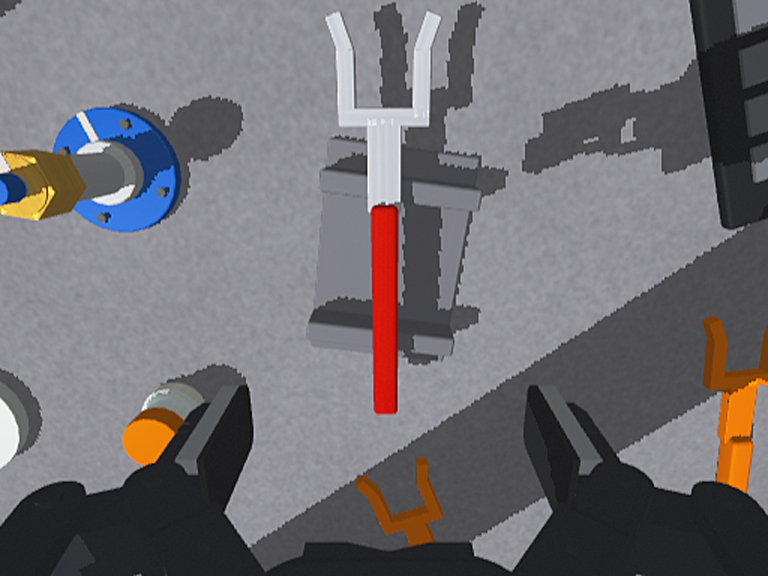

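```bash
python3 -m creep '[[[0,0,0,21,40,3,85],[0,0,0,42,80,3,85],[0,0,0,63,120,3,85],[0,0,0,83,160,3,85],[0,0,0,83,160,3,85],[0,0,0,83,160,3,85],[0,0,0,83,160,3,85]]]' 20
python3 - <<'E'
from h import *
c=pic("wrist","w19.png",crop=(205,115,110,110),scale=7)
o=manip.get_obs();print(o["t"],o["ee_pos"])
E
```

```text
t: 19.45
ee_pos: [603.7, -177.6, 185.7]
eef_rot: [[0.989, -0.145, -0.003], [-0.145, -0.989, 0.0], [-0.003, 0.0, -1.0]]
force: [-0.3, -1.1, 0.1]
width: 85.1
19.5 [ 603.76327941 -178.13280285  186.07201814]
```

View pics/w19.png

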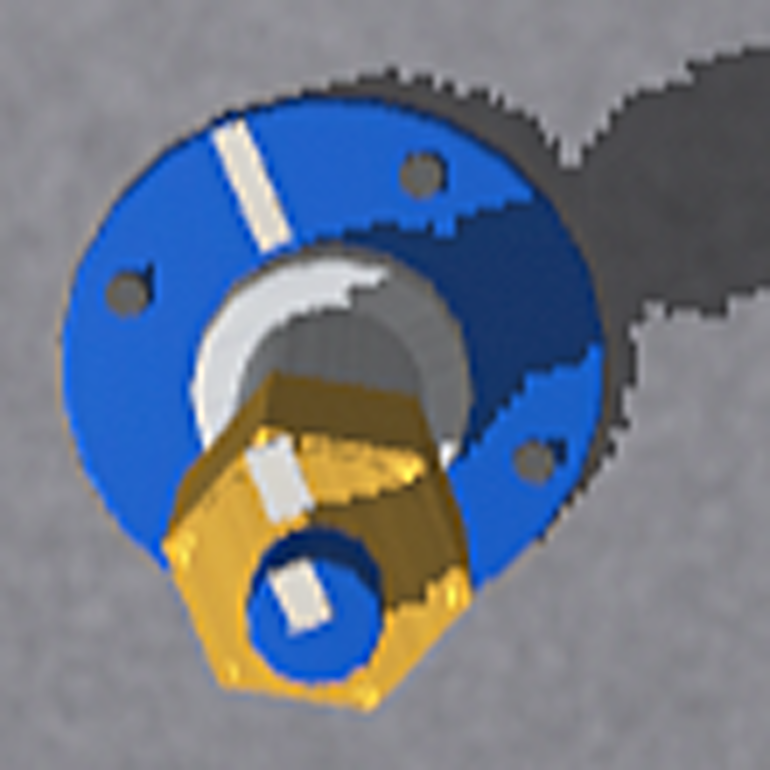

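Run:
```python
from h import *
c=viewer.read_camera("wrist")
q=lambda u,v,z: ray(c,((u+.5)/7+205-.5,(v+.5)/7+115-.5),z)[:2]
print("nut mark",ang(q(267,443,96)-q(291,519,96)), "corners",ang(q(165,548,96)-q(470,600,96))-60, ang(q(222,687,96)-q(372,712,96))-60)
print(np.linalg.norm(q(165,548,96)-q(470,600,96)))
print("corner-centre",ang((q(165,548,96)-q(470,600,96))))
print("base mark",ang(q(231,122,10)-q(275,245,10)),"cap mark",ang(q(285,566,112)-q(310,630,112)))
r=viewer.read_camera("top");s=viewer.read_camera("wrist")
```

```text
nut mark 7.678001167971986 corners 11.361514648032141 11.390809421314628
33.91403570445612
corner-centre 71.36151464803214
base mark 10.375596599335228 cap mark 11.191631888470791
```

Run:
```python
from h import *
c=pic("side","s20.png",crop=(130,120,180,150),scale=4);c=pic("top","t20.png",crop=(170,105,190,130),scale=4)
```

```text
(no output)
```

View pics/s20.png

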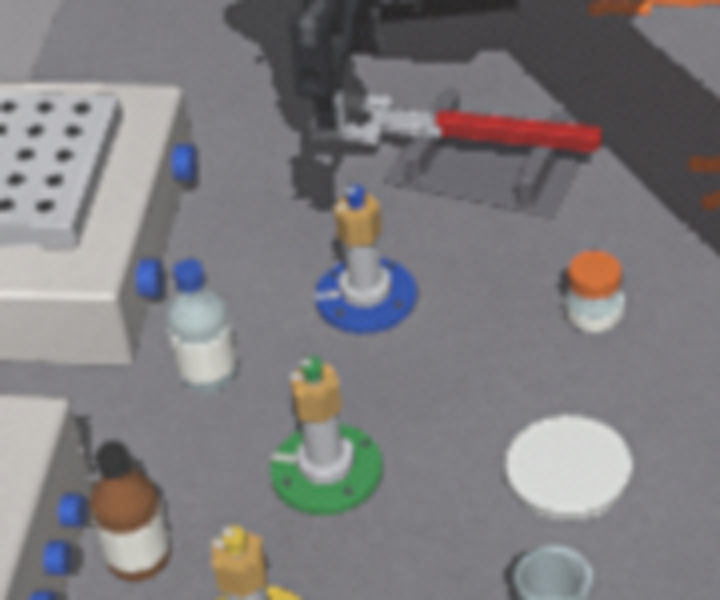

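View pics/t20.png

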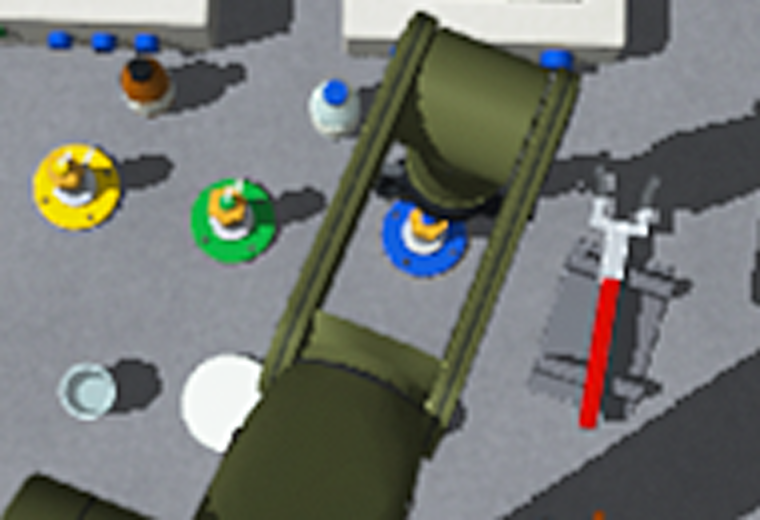

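The spanner lies across both bars of the rest. The marks line up, nothing else has moved, and the gripper is clear.

```bash
python3 -c "
from cell import manip
print(manip.close_job())"
```

```text
the job is handed in; nothing more can be done
None
```

I ran the blue nut down with the fingers (20 N grip) to finger-tight. I then tightened it about 40° further with the red spanner (100 N grip), laid the spanner back on its rest, let go and handed the job in at about 20 s. No verdict was reported.

**Last checks before handing in:**
- **Marks:** the nut's corners read 11.4° and the blue cap mark 11.2°, so the marks are about 0.2° apart. A coarser reading of the nut mark itself gave 7.7°. Both are inside the 0.2 rad (11.5°) limit.
- **Spanner:** in the pictures it lies across both bars, with the handle's middle between them. I put its centre at roughly 6 mm from the rest's middle along its length. That is an estimate from the commanded position, and I did not measure its height or tilt separately.
- **Bystanders:** in the pictures the other two outlets, the bottles, dish, beaker and jar looked unmoved. The gripper was clear of everything.

**What did not go as expected:**
- **Play on the nut:** the spanner led the nut by about 12 to 13°, not the stated 7°. I turned it correspondingly further.
- **Back-off:** when I first turned the spanner back 11° to free it, the nut followed by about 10°. I retightened it slightly past the marks, eased back 3° (the nut followed about 2°) and pulled the spanner straight off. The mark readings above were taken after that.

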